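# Set and lock the back stop of a bending jig

### The arm

A 7-joint arm with a two-finger parallel gripper is mounted at the origin on a cart in front of the work surface, level with it; the furniture and walls round the work are solid. World frame = base frame: x ahead of the robot, y to its left, z up, the work surface at z = 0. Lengths are in mm, angles in degrees, forces in N, time in s.
With the tool pointing down it reaches from about 400 to 850 mm from the base axis. Payload 4.5 kg.
Tool frame: the origin (TCP) lies at the centre of the arm's flange, where the gripper is bolted on; the fingertips stand 173 mm ahead of it and the grasp point (between the pads) lies 155 mm ahead of it (robot.grip_depth is the distance from the TCP to the grasp point, in mm); z points along the fingers, y is the line along which they close (so a half turn about z gives the same grasp; the last joint's range is limited). The gripper opens to 85 mm and grips with 20 to 120 N. Pads are 22 mm wide; open, the fingers measure 114 mm over their backs; the gripper's body (76 mm by 85 mm) begins 54 mm behind the grasp point. The pads swing forward as they close: fully open they stand 13 mm farther back than shut.
Start: joints at [72.525, 39.483, -11.15, 89.685, 9.013, 51.709, -12.324], TCP at [207.746, -589.474, 404.717] pointing down, gripper open.
Joint ranges: [-172.22, 172.22], [-26.19, 119.32], [-84.43, 86.54], [7.71, 146.69], [-57.33, 237.33], [2.42, 119.75], [-152.13, 152.13]. Speed limits (degrees/s): [147.25, 147.25, 180, 180, 180, 180, 180].

### API

Orientations are given as [roll, pitch, yaw] about the fixed x, y, z axes, in that order (R = Rz(yaw) Ry(pitch) Rx(roll)).
In Python, from station import readout, imaging, ticket, robot gives the robot as it stands.
- The arm moves only by the tool arm_command, never from a script. Its argument "series" is a list of rows, each an object of numbers: "tx", "ty", "tz": the shift along the tool's x, y, z in mm; "wx", "wy", "wz": the turn, a rotation vector about the tool's x, y, z in degrees; "hand": the finger opening in mm, from 0 to 85.4. In form: [{"tx": .., "ty": .., "tz": .., "wx": .., "wy": .., "wz": .., "hand": ..}, ...]. A call has 1 to 8 rows; each row shifts and turns the commanded pose from where the row before left it, along the tool's axes as they then stand; what a row does not reach is not made up. A row lasts 1/8 s, in which the tool goes at most 62.5 mm and 10.7 degrees, less where a joint would pass 70% of its speed; a pose out of reach is approached as far as the arm can. A call is refused whole if a number of a shift passes 62.5 or a number of a turn 10.7, either way. A call with a gripper value outside its range is refused whole. The fingers move at their own pace and stop on an object; "newtons" is the grip in N (left out, the last holds). Time passes only in rows, so rows that do not move let the fingers close. It gives the time, the measured TCP pose, the force, the opening and the grip force at its end, in the units of the state.
- readout.read_state(): the state, without advancing time (a new reading comes with each control period).
- imaging.camera(name): name is "side" or "top" or "wrist"; returns (picture, depth): 400x640x3 uint8, blue, green, red; 400x640 float32, mm along the optical axis (not along the pixel's ray), 0 where there is no reading.
- imaging.get_calibration(name): a dict with "K" (3x3 intrinsics, pixels), "distortion" ([k1, k2, p1, p2, k3] as OpenCV has them; the pictures are not rectified), "eye" and "rotation" of the camera in the world. Camera axes: x right, y down, z forward; pixel columns grow to the right and rows downward; lengths in mm; the calibration is good to about 2 mm. A picture is of the moment at which its call begins: read the wrist's pose just before it. get_calibration takes no time and is no camera call; for the wrist camera it gives the pose at the moment of the call.
- ticket.hand_in(): hands the job in; it is judged then, once.
The state is a dict: "time_s": time; "joint_pos": joint angles; "dq": joint speeds; "joint_efforts": joint torques, N m; "tcp_pos": TCP position; "tool_rot": TCP orientation; "contact_force": force on the tool from outside, world axes, zero at the start; "moment": the same for the moment, N m; "gripper_width": opening from 0.0 (shut) to 1.0 (fully open); "finger_force": force on a finger pad.
Only numpy, scipy, OpenCV 4.12 (cv2) and the standard library are available. Lean on these libraries where they do the work, as an engineer would, in place of code of your own. Each camera call takes 0.05 s, during which the arm holds its last target. There are 200 camera calls.

### The job

Get the small bending jig ready: take the brush off its bed and lay it down in the tray clear of the jig, then slide the slotted stop plate forward until its front edge lies on the blue line over its whole width, and only then lock it there by swinging both orange clamp levers clockwise as far as they go. Leave the other things in the tray where they are.

Things in the scene. Friction and masses are not known exactly. Their poses are not given: they have to be found in the camera images.
- jig: Bending jig, immovable: flat steel bed with grey edges, its top 14 mm above the tray. Origin under the bed: x to the back of the jig (bed x -127 to +95 mm), y to its left (bed +-80), z up. Across its front a dark V die (x -127 to -103, y +-72, 16 mm above the bed, a 16 mm tall pin on each end). Two fixed 8 mm studs at x +25, y +-36 pass through the stop plate's slots and carry the levers
- line: Blue line, 2 mm wide, 156 mm long, drawn across the bed parallel to the jig's y axis, 28 to 38 mm before the jig's origin (it varies). Origin in the middle of the line, axes as the jig's (x to the back). The place for the stop plate's front edge
- stop_plate: Loose aluminium plate flat on the bed, 85 (x) x 120 (y) x 12 mm, 0.4 kg. Origin on its underside: front edge (dark strip) x -45, back edge x +40 mm; slots 12 mm wide, 52 long along x, centred at x 0, y +-36. Slides 44 mm on the studs and can go askew. Starts 13 to 26 mm too far back, up to 0.07 rad askew, held by friction only (some 3 N). The bed is free behind it, so its back edge can be pushed
- stop_left (a point): Left end of the stop plate's front edge, at its underside (plate frame: x -45, y +60, z 0 mm); point axes as the plate's
- stop_right (a point): Right end of the stop plate's front edge, at its underside (plate frame: x -45, y -60, z 0 mm); point axes as the plate's
- lever_left (a joint): Angle of the left clamp lever, 0 to 1.75 rad (stop), growing clockwise from above; starts at 0 to 0.5. At 0 the arm points to the jig's front (-x), 0.25 rad towards its right; at 1.75 to its left (+y). Turns about the stud at jig x +25, y +36 mm with 0.15 N m of friction, rising to 0.25 N m at the stop; stays where left. From 1.15 on its washer bears on the stop plate; tight from 1.5
- lever_right (a joint): Angle of the right clamp lever, same directions and values as the left one. It turns about the stud at jig x +25, y -36 mm; fully tight, its tip ends 6 mm short of the left lever's hub
- lever_left_tip (a point): Middle of the 14 mm ball end of the left orange lever, 44 mm from the stud's axis and 52 mm above the tray. The arm is a 12 mm bar that rises from 42 mm (at the hub, 22 mm wide, top at 51 mm) to 52 mm height; under it is the stop plate's top at 26 mm
- lever_right_tip (a point): Middle of the ball end of the right orange lever, same sizes
- pin_corner (a point): Nearest corner of the fixed wooden bench pin, a 22 mm board that overhangs the tray left of the jig, underside 355 mm, top 385 mm above the tray: keep wrist and arm clear of it. Its 80 mm wide end runs from here to world x 0.517, y 0.149 m; the board goes on to the back left. Before it the tray floor is free between the jig and the tray's front wall (world x about 0.32 m)
- brush: Brush with wooden handle and brass bristles, 15 x 150 x 23 mm, 40 g, lying across the bed between the V die and the stop plate, roughly along the jig's y. Origin at the centre of its underside, y along its length, bristles up. To be gripped across its x width at the middle, where the fingers meet the lower 10 mm
- oil_bottle: Small bottle, red cap, 32 mm wide, 60 mm tall, standing close to the jig's left side; origin under its centre. Leave it
- pencil: Yellow pencil, 7 x 186 x 7 mm, lying beside the jig's right side, roughly along the jig's x; origin under its centre, y along the pencil. Leave it
- pink_jar: Flat pink bead jar, 54 mm wide, 22 mm tall, left of the jig; origin under its centre. Leave it
- pliers: Teal pliers, 36 x 149 x 12 mm, lying in the front left of the tray; origin under their centre, y along their length. Leave them
- wax_tool: Brass wax tool with fluted handle, 10 x 140 x 10 mm, lying behind the jig; origin under its centre, y along its length. Leave it
- spool: Spool of wire, 52 mm wide, 28 mm tall, left behind the jig; origin under its centre. Leave it

How it is judged:
By the outcome, as a careful person would: the job done as asked, in the order asked, and still so for the second after the job is handed in, with the robot touching nothing.
It also fails if it takes over 62 s, if anything falls off the work surface, if the arm or the gripper's body presses on something with over 40 N, if the wrist force passes 120 N, or if a joint passes its speed limit or range.

## Working session

There is one attempt and no reset: what is moved stays moved. The work goes in short steps, Python scripts to look and compute and a tool call to move; the robot and the scene stay as the last step left them, time stands still between calls to the robot, and variables do not carry over. Pictures are saved under pics/ and viewed, at most 10 in all, crops included, and the job is handed in when it is done.

Besides the shell and the picture viewer there is one more tool, called as name([rows], argument=value, ...), one row to a line, values as JSON. arm_command: Moves the arm, as the interface text tells. Its arguments: {"type":"object","properties":{"series":{"type":"array","items":{"type":"object","properties":{"tx":{"type":"number"},"ty":{"type":"number"},"tz":{"type":"number"},"wx":{"type":"number"},"wy":{"type":"number"},"wz":{"type":"number"},"hand":{"type":"number"}}}},"newtons":{"type":"number"}},"required":["series"]}

```bash
ls; mkdir -p pics
cat > h.py <<'E'
import numpy as np, cv2
from station import readout, imaging, robot
def cam(n):
    c=imaging.get_calibration(n); p,d=imaging.camera(n); return p,d,c
def ray(c,uv):
    K=np.array(c["K"],float);D=np.array(c["distortion"],float)
    q=cv2.undistortPoints(np.array(uv,float).reshape(-1,1,2),K,D).reshape(-1,2)
    r=np.c_[q,np.ones(len(q))]@np.array(c["rotation"]).T
    return np.array(c["eye"]),r
def onplane(c,uv,z):
    e,r=ray(c,uv); return e+r*((z-e[2])/r[:,2])[:,None]
def pts(c,d):
    """world xyz of every pixel from depth"""
    h,w=d.shape;u,v=np.meshgrid(np.arange(w),np.arange(h))
    e,r=ray(c,np.c_[u.ravel(),v.ravel()]); return (e+r*d.reshape(-1,1)).reshape(h,w,3)
E
python3 - <<'E'
from h import *
s=readout.read_state(); print(s); print(robot.grip_depth)
for n in ("side","top"):
    p,d,c=cam(n); cv2.imwrite(f"pics/{n}0.png",p); np.savez(f"{n}0.npz",p=p,d=d,**{k:np.array(c[k]) for k in c})
    print(n,c["eye"],np.round(c["rotation"],3).tolist(),np.round(c["K"],1).tolist())
E
```

```text
pics
{'time_s': 0.0, 'joint_pos': array([ 72.52492097,  39.5365449 , -11.14278644,  89.74654214,
         9.01234986,  51.71003865, -12.32459813]), 'dq': array([ 0.00068543,  0.03743983,  0.11731206,  0.00488793,  0.01670727,
       -0.0744219 ,  0.06398591]), 'joint_efforts': array([ 5.96160025e-04, -5.39608848e+01, -1.26648344e+00, -1.58545321e+01,
        9.01904830e-03,  9.53998795e-03,  4.70142496e-06]), 'tcp_pos': array([ 207.56691961, -589.16716942,  403.83844856]), 'tool_rot': array([-1.79888987e+02,  8.97842563e-03,  1.94146984e+01]), 'contact_force': array([-0.06545557, -0.15585287, -0.50342034]), 'moment': array([ 0.01696684,  0.02016776, -0.01822936]), 'finger_force': 0.0, 'gripper_width': 1.0021591408167407}
154.70000000000002
side [ 397.06600399 1025.38478371  685.79747429] [-116.361, 0.25, -173.505] [[387.3, 0.0, 324.0], [0.0, 387.3, 197.8], [0.0, 0.0, 1.0]]
top [ 326.54168059  119.74200915 1228.69952416] [-169.379, 0.572, -90.68] [[425.5, 0.0, 320.8], [0.0, 425.5, 204.9], [0.0, 0.0, 1.0]]
```

```bash
sed -i 's/@np.array(c\["rotation"\]).T/@Rot.from_euler("xyz",np.array(c["rotation"]),degrees=True).as_matrix().T/; 1a from scipy.spatial.transform import Rotation as Rot' h.py
python3 - <<'E'
from h import *
im=cv2.imread("pics/top0.png"); cv2.imwrite("pics/top0b.png",cv2.resize(im,(800,500),interpolation=cv2.INTER_CUBIC))
z=dict(np.load("top0.npz")); P=pts(z,z["d"]); print(np.round(P[::50,::80],0).tolist())
E
```

```text
[[[1296.0, 1238.0, 15.0], [1297.0, 958.0, -19.0], [628.0, 294.0, 833.0], [630.0, 208.0, 825.0], [980.0, 122.0, 354.0], [977.0, -65.0, 355.0], [961.0, -246.0, 378.0], [983.0, -453.0, 355.0]], [[1271.0, 1442.0, -258.0], [1304.0, 1144.0, -347.0], [860.0, 494.0, 352.0], [619.0, 224.0, 742.0], [839.0, 124.0, 369.0], [845.0, -57.0, 356.0], [846.0, -242.0, 354.0], [847.0, -431.0, 358.0]], [[1069.0, 1440.0, -302.0], [1167.0, 1240.0, -544.0], [734.0, 483.0, 355.0], [729.0, 302.0, 356.0], [1138.0, 131.0, -549.0], [732.0, -55.0, 335.0], [674.0, -187.0, 462.0], [723.0, -414.0, 355.0]], [[868.0, 1440.0, -343.0], [925.0, 1211.0, -543.0], [916.0, 841.0, -545.0], [606.0, 294.0, 377.0], [704.0, 129.0, 66.0], [721.0, -111.0, 5.0], [609.0, -222.0, 346.0], [643.0, -469.0, 236.0]], [[667.0, 1440.0, -380.0], [696.0, 1190.0, -547.0], [563.0, 579.0, 76.0], [574.0, 367.0, 4.0], [571.0, 131.0, 4.0], [566.0, -102.0, 12.0], [533.0, -280.0, 168.0], [546.0, -539.0, 87.0]], [[466.0, 1443.0, -417.0], [476.0, 1168.0, -542.0], [475.0, 815.0, -547.0], [427.0, 363.0, 7.0], [425.0, 133.0, -0.0], [420.0, -95.0, 14.0], [458.0, -531.0, -543.0], [451.0, -883.0, -552.0]], [[265.0, 1435.0, -434.0], [282.0, 881.0, -79.0], [285.0, 599.0, -13.0], [285.0, 362.0, 0.0], [264.0, 141.0, -551.0], [259.0, -187.0, -551.0], [253.0, -515.0, -539.0], [243.0, -861.0, -550.0]], [[64.0, 1440.0, -464.0], [167.0, 733.0, 161.0], [66.0, 798.0, -548.0], [68.0, 467.0, -544.0], [146.0, 136.0, 0.0], [143.0, -87.0, 0.0], [54.0, -502.0, -541.0], [41.0, -840.0, -546.0]]]
```

View pics/top0.png

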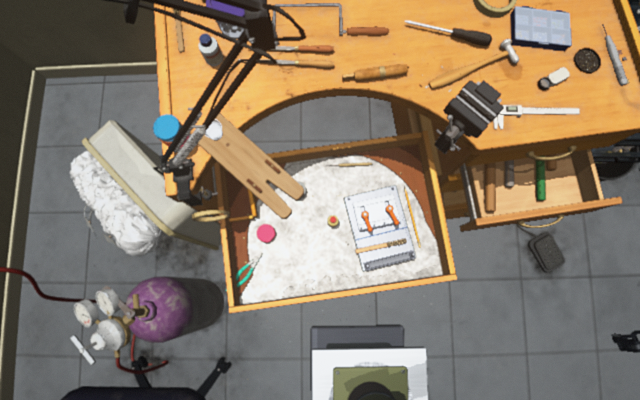

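View pics/side0.png

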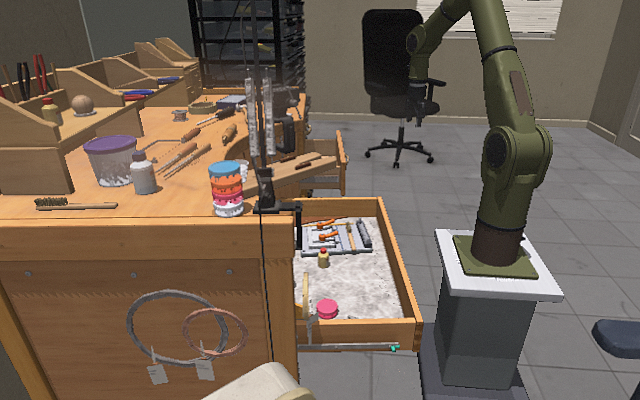

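Run:
```python
from h import *
z=dict(np.load("top0.npz"));
print("jig corners",onplane(z,[(345,191),(393,186),(416,262),(366,271),(380,230)],14).round())
print("brush",onplane(z,[(357,249),(408,241)],30).round())
print("pin",onplane(z,[(290,217),(305,195)],385).round())
print("tray", onplane(z,[(232,310),(455,278),(228,165),(425,137)],60).round())
print("pliers/jar/bottle",onplane(z,[(262,255),(238,285),(265,233),(333,221)],10).round())
c=imaging.get_calibration("wrist"); s=readout.read_state()
print(c, s["tcp_pos"],s["tool_rot"])
T=Rot.from_euler("xyz",s["tool_rot"],degrees=True)
print("cam in tool",T.inv().apply(c["eye"]-s["tcp_pos"]),(T.inv()*Rot.from_euler("xyz",c["rotation"],degrees=True)).as_matrix().round(3))
im=z["p"][150:320,220:470]; cv2.imwrite("pics/t_crop.png",cv2.resize(im,None,fx=3.2,fy=3.2,interpolation=cv2.INTER_CUBIC))
```

```text
jig corners [[ 595.   58.   14.]
 [ 608.  -83.   14.]
 [ 386. -139.   14.]
 [ 363.    4.   14.]
 [ 479.  -40.   14.]]
brush [[ 424.   29.   30.]
 [ 444. -116.   30.]]
pin [[461. 188. 385.]
 [506. 158. 385.]]
tray [[ 261.  372.   60.]
 [ 338. -235.   60.]
 [ 666.  393.   60.]
 [ 741. -175.   60.]]
pliers/jar/bottle [[412. 299.  10.]
 [327. 367.  10.]
 [475. 291.  10.]
 [507.  94.  10.]]
{'K': array([[302.67305468,   0.        , 317.39773074],
       [  0.        , 302.67305468, 196.76272035],
       [  0.        ,   0.        ,   1.        ]]), 'distortion': array([-0.02202414,  0.        ,  0.        ,  0.        ,  0.        ]), 'eye': array([ 271.03853716, -566.31062287,  372.42295107]), 'rotation': array([ 1.64438391e+02,  5.81181234e-02, -7.05404766e+01])} [ 207.59752724 -589.19718013  403.94468767] [-1.79902427e+02  7.70190847e-03  1.94182039e+01]
cam in tool [67.44541948 -0.43938831 31.51346459] [[ 0.001 -0.963 -0.268]
 [ 1.     0.001  0.001]
 [-0.001 -0.268  0.963]]
```

View pics/t_crop.png

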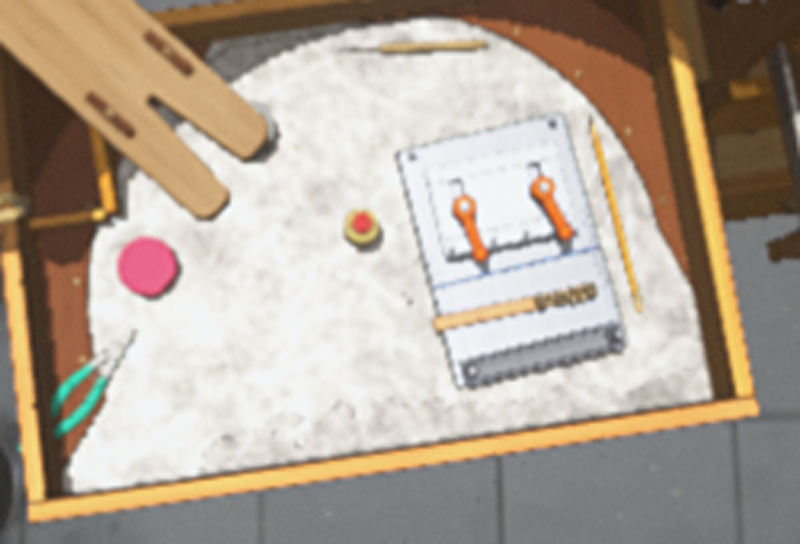

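```bash
cat >> h.py <<'E'
def go(p,yaw=None,n=8,s=None):
    """rows of tool-axis shifts from the measured pose to p, tool down"""
    s=s or readout.read_state(); p0=np.array(s["tcp_pos"]); y0=s["tool_rot"][2]
    yaw=y0 if yaw is None else yaw; dy=(yaw-y0+180)%360-180; d=(np.array(p)-p0)/n
    print("from",p0.round(1),round(y0,2),"n",n)
    for i in range(n):
        a=np.radians(y0+dy*i/n); x=d[0]*np.cos(a)+d[1]*np.sin(a); y=d[0]*np.sin(a)-d[1]*np.cos(a)
        print(f'tx {x:.1f} ty {y:.1f} tz {-d[2]:.1f} wz {-dy/n:.2f}')
E
python3 -c "
from h import *
go((450,-60,400),102,16)"
```

```text
from [ 207.6 -589.2  403.9] 19.42 n 16
tx 25.3 ty -26.2 tz 0.2 wz -5.16
tx 27.5 ty -23.8 tz 0.2 wz -5.16
tx 29.6 ty -21.2 tz 0.2 wz -5.16
tx 31.3 ty -18.5 tz 0.2 wz -5.16
tx 32.9 ty -15.6 tz 0.2 wz -5.16
tx 34.1 ty -12.5 tz 0.2 wz -5.16
tx 35.1 ty -9.4 tz 0.2 wz -5.16
tx 35.8 ty -6.2 tz 0.2 wz -5.16
tx 36.3 ty -3.0 tz 0.2 wz -5.16
tx 36.4 ty 0.3 tz 0.2 wz -5.16
tx 36.2 ty 3.6 tz 0.2 wz -5.16
tx 35.7 ty 6.8 tz 0.2 wz -5.16
tx 35.0 ty 10.0 tz 0.2 wz -5.16
tx 33.9 ty 13.1 tz 0.2 wz -5.16
tx 32.6 ty 16.1 tz 0.2 wz -5.16
tx 31.0 ty 19.0 tz 0.2 wz -5.16
```

arm_command([
  {"tx": 25,"ty": -26,"wz": -5.2,"hand": 30},
  {"tx": 27.5,"ty": -24,"wz": -5.2},
  {"tx": 29.5,"ty": -21,"wz": -5.2},
  {"tx": 31,"ty": -18.5,"wz": -5.2},
  {"tx": 33,"ty": -15.5,"wz": -5.2},
  {"tx": 34,"ty": -12.5,"wz": -5.2},
  {"tx": 35,"ty": -9.5,"wz": -5.2},
  {"tx": 36,"ty": -6,"wz": -5.2},
])

```text
invalid input
```

arm_command([
  {"tx": 36,"ty": -3,"wz": -5.2},
  {"tx": 36.5,"ty": 0,"wz": -5.2},
  {"tx": 36,"ty": 3.5,"wz": -5.2},
  {"tx": 35.5,"ty": 7,"wz": -5.2},
  {"tx": 35,"ty": 10,"wz": -5.2},
  {"tx": 34,"ty": 13,"wz": -5.2},
  {"tx": 32.5,"ty": 16,"wz": -5.2},
  {"tx": 31,"ty": 19,"wz": -5.2},
])

```text
invalid input
```

Run:
```python
from h import *
s=readout.read_state(); print(s["time_s"],s["tcp_pos"],s["tool_rot"],s["joint_pos"].round())
p,d,c=cam("wrist"); cv2.imwrite("pics/w1.png",p); np.savez("w1.npz",p=p,d=d,**{k:np.array(c[k]) for k in c})
```

```text
0.1 [ 207.59752724 -589.19718013  403.94468767] [-1.79902427e+02  7.70190847e-03  1.94182039e+01] [ 73.  40. -11.  90.   9.  52. -12.]
```

View pics/w1.png

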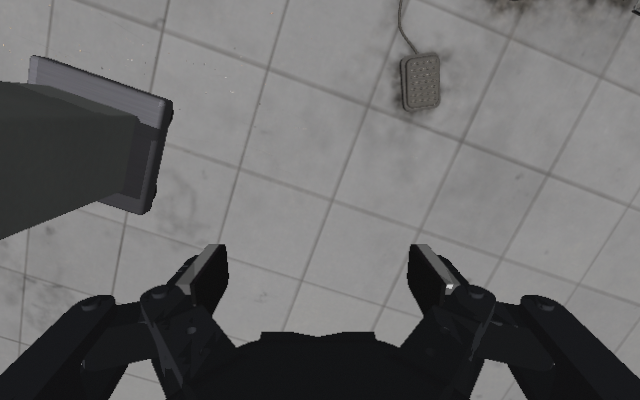

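arm_command([
  {"tx": 25,"ty": -26,"tz": 0,"wx": 0,"wy": 0,"wz": -5.2,"hand": 30},
  {"tx": 27.5,"ty": -24,"tz": 0,"wx": 0,"wy": 0,"wz": -5.2,"hand": 30},
  {"tx": 29.5,"ty": -21,"tz": 0,"wx": 0,"wy": 0,"wz": -5.2,"hand": 30},
  {"tx": 31,"ty": -18.5,"tz": 0,"wx": 0,"wy": 0,"wz": -5.2,"hand": 30},
  {"tx": 33,"ty": -15.5,"tz": 0,"wx": 0,"wy": 0,"wz": -5.2,"hand": 30},
  {"tx": 34,"ty": -12.5,"tz": 0,"wx": 0,"wy": 0,"wz": -5.2,"hand": 30},
  {"tx": 35,"ty": -9.5,"tz": 0,"wx": 0,"wy": 0,"wz": -5.2,"hand": 30},
  {"tx": 36,"ty": -6,"tz": 0,"wx": 0,"wy": 0,"wz": -5.2,"hand": 30},
])

```text
time_s: 1.15
tcp_pos: [328.2, -324.1, 404.7]
tool_rot: [-180.0, 0.0, 61.2]
contact_force: [1.2, 0.5, 0.3]
gripper_width: 0.351
finger_force: 0.0
```

arm_command([
  {"tx": 36,"ty": -3,"tz": 0,"wx": 0,"wy": 0,"wz": -5.2,"hand": 30},
  {"tx": 36.5,"ty": 0,"tz": 0,"wx": 0,"wy": 0,"wz": -5.2,"hand": 30},
  {"tx": 36,"ty": 3.5,"tz": 0,"wx": 0,"wy": 0,"wz": -5.2,"hand": 30},
  {"tx": 35.5,"ty": 7,"tz": 0,"wx": 0,"wy": 0,"wz": -5.2,"hand": 30},
  {"tx": 35,"ty": 10,"tz": 0,"wx": 0,"wy": 0,"wz": -5.2,"hand": 30},
  {"tx": 34,"ty": 13,"tz": 0,"wx": 0,"wy": 0,"wz": -5.2,"hand": 30},
  {"tx": 32.5,"ty": 16,"tz": 0,"wx": 0,"wy": 0,"wz": -5.2,"hand": 30},
  {"tx": 31,"ty": 19,"tz": 0,"wx": 0,"wy": 0,"wz": -5.2,"hand": 30},
])

```text
time_s: 2.15
tcp_pos: [446.8, -59.1, 404.6]
tool_rot: [-180.0, 0.0, 102.8]
contact_force: [1.0, -0.9, 0.2]
gripper_width: 0.354
finger_force: 0.0
```

Run:
```python
from h import *
s=readout.read_state(); print(s["time_s"],s["tcp_pos"],s["tool_rot"],s["joint_pos"].round())
p,d,c=cam("wrist"); cv2.imwrite("pics/w2.png",p); np.savez("w2.npz",p=p,d=d,**{k:np.array(c[k]) for k in c})
```

```text
2.15 [446.81855833 -59.11074408 404.60248559] [-1.79985920e+02  1.05485438e-02  1.02777061e+02] [ 24.  29. -33. 118.  25.  40. -13.]
```

View pics/w2.png

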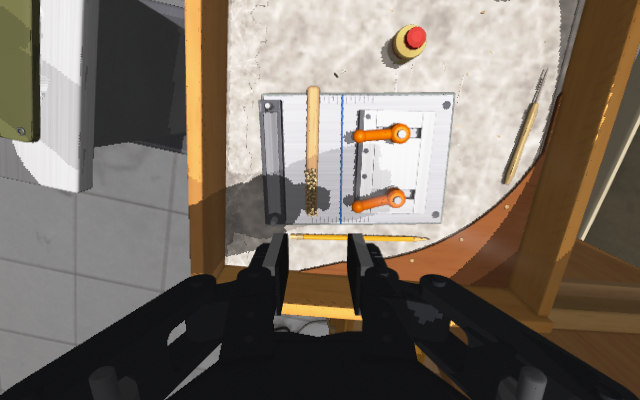

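```bash
cat > m.py <<'E'
from h import *
def measure(p,d,c,th=None):
    hsv=cv2.cvtColor(p,cv2.COLOR_BGR2HSV); P=pts(c,d)
    m=cv2.inRange(hsv,(100,110,60),(130,255,255)); m[:, :250]=0; m[:,450:]=0; m[232:]=0; m[:85]=0
    v,u=np.nonzero(m); W=onplane(c,np.c_[u,v],14)
    ln=cv2.fitLine(W[:,:2].astype(np.float32),cv2.DIST_HUBER,0,.01,.01).ravel()
    dr=ln[:2]*np.sign(ln[1]); 
    print("blue n",len(u),"u",u.min(),u.max(),"v",v.min(),v.max(),"dir",dr.round(4),"yaw",np.degrees(np.arctan2(-dr[0],dr[1])).round(2))
    t=(W[:,:2]-ln[2:])@dr; print("extent",np.ptp(t).round(1)); mid=ln[2:]+dr*(t.min()+t.max())/2
    print("line mid",mid.round(1),"z",np.median(P[v,u,2]).round(1))
    o=cv2.inRange(hsv,(5,180,120),(18,255,255)); o[:,:330]=0;o[:90]=0;o[232:]=0;o[:,440:]=0
    n,l,st,ce=cv2.connectedComponentsWithStats(o)
    for i in range(1,n):
        if st[i,4]>60: print("orange",st[i])
    return mid,dr,P,hsv
E
python3 - <<'E'
from m import *
z=dict(np.load("w2.npz")); mid,dr,P,hsv=measure(z["p"],z["d"],z)
n=np.array([dr[1],-dr[0]]) # jig x
def J(w): q=np.atleast_2d(w)[:,:2]-mid; return np.c_[q@n,q@dr].round(1)
print("hubs(top51) rel line",J(onplane(z,[(401,133),(397,199)],51)),"tips52",J(onplane(z,[(360,136),(358,208)],52)))
print("bed corners",J(onplane(z,[(262,94),(455,93),(263,223),(441,223)],14)), "die back",J(onplane(z,[(283,100),(283,220)],30)))
b=[(308,88),(318,88),(307,150),(318,150),(313,87),(312,215)]
for q in (14,24,37): print("brush z",q,onplane(z,b,q)[:,:2].round(1).tolist())
for (u,v) in [(313,100),(313,120),(313,150),(312,200),(330,150),(380,170),(400,133),(360,136),(275,160)]: print(u,v,P[v-1:v+2,u-1:u+2,2].mean().round(1))
g=z["p"].astype(int)
for v in (100,125,150,160): print(v,"brush row",[tuple(g[v,u]) for u in range(304,324,1)])
for v in (115,165,215): print(v,"front row",[int(g[v,u].mean()) for u in range(335,375)])
im=cv2.resize(z["p"][80:235,250:470],None,fx=3.6,fy=3.6,interpolation=cv2.INTER_CUBIC); cv2.imwrite("pics/w2c.png",im)
E
```

```text
blue n 168 u 340 342 v 95 223 dir [-0.2264  0.974 ] yaw 13.08
extent 153.6
line mid [471.4 -42.8] z 13.7
orange [353 124  57  19 580]
orange [389 190  17  15 109]
orange [352 200  30  13 241]
hubs(top51) rel line [[ 59.5  36.8]
 [ 60.  -35. ]] tips52 [[ 16.5  33.9]
 [ 16.9 -44.9]]
bed corners [[-90.3  78.4]
 [127.9  78.9]
 [-97.2 -76.4]
 [128.  -77.5]] die back [[-65.   71.1]
 [-69.8 -66.7]]
brush z 14 [[414.9, 30.8], [425.9, 33.3], [428.6, -37.2], [441.3, -34.3], [420.2, 33.1], [452.0, -115.0]]
brush z 24 [[415.4, 30.2], [426.1, 32.6], [428.7, -36.0], [441.0, -33.2], [420.5, 32.4], [451.4, -111.6]]
brush z 37 [[416.0, 29.3], [426.3, 31.7], [428.8, -34.4], [440.7, -31.7], [420.9, 31.5], [450.7, -107.2]]
313 100 23.5
313 120 23.4
313 150 23.4
312 200 31.9
330 150 13.4
380 170 25.3
400 133 52.9
360 136 58.6
275 160 25.1
100 brush row [(np.int64(244), np.int64(242), np.int64(242)), (np.int64(243), np.int64(240), np.int64(241)), (np.int64(206), np.int64(202), np.int64(203)), (np.int64(64), np.int64(92), np.int64(117)), (np.int64(117), np.int64(168), np.int64(215)), (np.int64(134), np.int
[... 3483 characters left out ...]
p.int64(199)), (np.int64(202), np.int64(197), np.int64(199))]
115 front row [239, 239, 239, 239, 239, 234, 164, 137, 190, 239, 239, 239, 239, 239, 239, 239, 239, 239, 239, 239, 236, 201, 122, 54, 59, 119, 127, 128, 136, 194, 233, 129, 131, 131, 141, 203, 249, 249, 249, 249]
165 front row [201, 201, 202, 201, 198, 171, 108, 149, 202, 203, 202, 202, 202, 202, 202, 202, 203, 203, 196, 128, 84, 40, 81, 102, 104, 104, 121, 228, 230, 231, 227, 226, 225, 225, 226, 228, 230, 219, 128, 223]
215 front row [187, 187, 187, 187, 180, 93, 109, 187, 187, 187, 188, 187, 187, 187, 187, 187, 187, 187, 187, 187, 188, 188, 188, 189, 188, 189, 188, 189, 189, 189, 189, 189, 189, 189, 193, 214, 189, 194, 218, 219]
```

View pics/w2c.png

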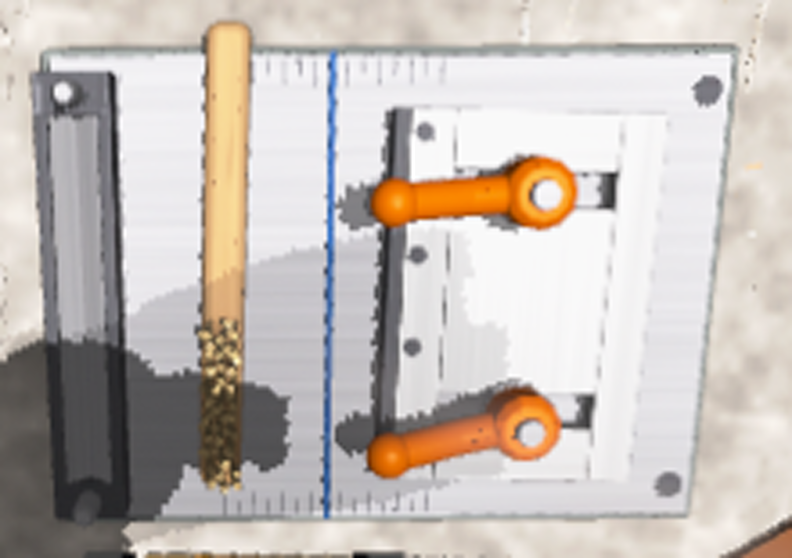

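```bash
python3 -c "
from h import *
go((435.7,-39,230),102.3,4)
from scipy.optimize import brentq"
```

```text
from [448.9 -54.2 405.3] 103.31 n 4
tx 4.5 ty -2.3 tz 43.8 wz 0.25
tx 4.4 ty -2.4 tz 43.8 wz 0.25
tx 4.4 ty -2.4 tz 43.8 wz 0.25
tx 4.4 ty -2.4 tz 43.8 wz 0.25
```

arm_command([
  {"tx": 4.5,"ty": -2.4,"tz": 43.8,"wx": 0,"wy": 0,"wz": 0.3,"hand": 30},
  {"tx": 4.4,"ty": -2.4,"tz": 43.8,"wx": 0,"wy": 0,"wz": 0.3,"hand": 30},
  {"tx": 4.4,"ty": -2.4,"tz": 43.8,"wx": 0,"wy": 0,"wz": 0.3,"hand": 30},
  {"tx": 4.4,"ty": -2.4,"tz": 43.8,"wx": 0,"wy": 0,"wz": 0.2,"hand": 30},
  {"tx": 0,"ty": 0,"tz": 12,"wx": 0,"wy": 0,"wz": 0,"hand": 30},
  {"tx": 0,"ty": 0,"tz": 12,"wx": 0,"wy": 0,"wz": 0,"hand": 30},
  {"tx": 0,"ty": 0,"tz": 0,"wx": 0,"wy": 0,"wz": 0,"hand": 30},
])

```text
time_s: 3.08
tcp_pos: [434.8, -44.9, 205.8]
tool_rot: [-179.8, -0.0, 101.6]
contact_force: [0.1, 0.6, 0.3]
gripper_width: 0.352
finger_force: 0.0
```

```bash
python3 -c "
from h import *
s=readout.read_state();print(s['tcp_pos'],s['tool_rot'],s['gripper_width'])
p,d,c=cam('wrist');P=pts(c,d);print(P[150:400:10,250:400:15,2].round().astype(int));cv2.imwrite('pics/w3.png',p[150:])"
```

```text
[434.83297103 -44.92860514 205.76014543] [-1.79824259e+02 -3.65792647e-02  1.01584858e+02] 0.3521279334262534
[[ 28  13  13  13  22  23  13  13  14  14]
 [ 29  13  12  13  21  24  14  14  14  14]
 [ 30  12  12  13  22  23  12  13  14  14]
 [ 30  13  13  13  21  23  12  14  13  14]
 [ 30  13  13  13  22  22  14  13  13  13]
 [ 29  14  13  14  21  23  13  13  13  14]
 [ 29  13  13  12  20  24  13  13  12  15]
 [ 29  12  14  13  21  24  14  14  13  14]
 [ 29  13  13 174  21  23  13  13  14  13]
 [ 30  13  46  14  21  23  13  45  12  13]
 [ 28  47  55  13  21  24  13  55  47  14]
 [ 29  64  65  13  21  22  13  66  64  13]
 [ 77  74  65  13  30  36  13  65  75  76]
 [ 82  80  67  14  36  31  13  66  81  82]
 [ 87  88  69  14  21  23  14  67  89  86]
 [ 99 100  68  14  31  23  13  69 101 101]
 [104 104  69  14  22  36  13  69 105 104]
 [109 109  14  14  20  34  14  14 109 108]
 [112 113  13  13  37  36  13  13 113 112]
 [114 116 109 109 109 107 107 108 116 114]
 [118 120 112 113 112 113 112 112 119 119]
 [123 124 116 116 116 115 116 115 123 124]
 [128 127 118 119 119 119 119 118 127 127]
 [129 129 122 120 122 122 121 121 129 128]
 [131 131 123 124 124 124 123 123 131 131]]
```

View pics/w3.png

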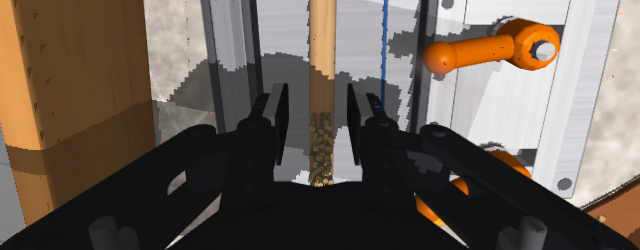

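arm_command([
  {"tx": 2,"ty": 0,"tz": 8,"wx": 0,"wy": 0,"wz": 0,"hand": 30},
  {"tx": 2,"ty": 0,"tz": 8,"wx": 0,"wy": 0,"wz": 0,"hand": 30},
  {"tx": 0,"ty": 0,"tz": 1,"wx": 0,"wy": 0,"wz": 0,"hand": 30},
  {"tx": 0,"ty": 0,"tz": 0,"wx": 0,"wy": 0,"wz": 0,"hand": 5},
  {"tx": 0,"ty": 0,"tz": 0,"wx": 0,"wy": 0,"wz": 0,"hand": 5},
  {"tx": 0,"ty": 0,"tz": 0,"wx": 0,"wy": 0,"wz": 0,"hand": 5},
  {"tx": 0,"ty": 0,"tz": 0,"wx": 0,"wy": 0,"wz": 0,"hand": 5},
], newtons=30)

```text
time_s: 4.0
tcp_pos: [434.5, -43.4, 196.9]
tool_rot: [-179.9, 0.1, 101.5]
contact_force: [0.3, -0.1, 6.2]
gripper_width: 0.126
finger_force: 30.5
```

```bash
python3 -c "
from h import *
s=readout.read_state();print(s)
p,d,c=cam('wrist');P=pts(c,d);print(P[200:340:6,280:370:6,2].round().astype(int));cv2.imwrite('pics/w4.png',cv2.resize(p[200:350,220:420],None,fx=4,fy=4))"
```

```text
{'time_s': 4.0, 'joint_pos': array([  2.08692597,  50.82879735,  -3.98704476, 129.49426442,
        93.04831894,   3.24850263, -81.99250169]), 'dq': array([-0.12243888, -0.03346871, -0.05891414, -0.00611168,  0.12383521,
        0.01077671,  0.00578251]), 'joint_efforts': array([-7.30193336e-02, -4.37814188e+01,  5.48774712e-01,  3.07154562e-02,
        6.53796305e-03, -5.58974000e-02,  1.23951296e-02]), 'tcp_pos': array([434.46585285, -43.39005959, 196.93605117]), 'tool_rot': array([-1.79889993e+02,  1.35298319e-01,  1.01499276e+02]), 'contact_force': array([ 0.25149654, -0.11979045,  6.23926275]), 'moment': array([-0.03236669, -0.00769899, -0.00897709]), 'finger_force': 30.489349365234375, 'gripper_width': 0.1263533577969532}
[[ 13  12  14  12  21  24  23  23  22  13  13  14  13  13  13]
 [ 13  14  14  12  20  23  23  23  22  14  14  12  13  13  13]
 [ 12  14  13  14  19  23  24  23  24  14  13  13  13  13  14]
 [ 13  14  14  13  21  23 165  23  21  12  13  14  14  13  14]
 [ 13  13  13  13  19  22  23  23  23  14  13  14  14  14  13]
 [ 13  13  12  13  19  23  24  22  22  14  12  
[... 450 characters left out ...]
0  67]
 [ 71  71  71  63  57  28  25  31  23  60  71  72  72  71  71]
 [ 74  76  75  66  57  32  30  37  22  60  74  76  75  75  75]
 [ 79  77  79  69  57  35  35  36  22  59  78  79  79  78  79]
 [ 89  89  89  68  58  37  34  35  23  60  79  90  89  89  89]
 [ 92  92  90  68  59  36  35  29  36  60  80  92  93  93  93]
 [ 95  94  90  69  60  36  36  35  22  61  70  96  95  94  94]
 [ 98  98  90  67  60  29  35  33  21  60  70  97  97  97  97]
 [ 99 100  91  13  35  33  36  35  23  14  70  99 100  99 101]
 [101 102  91  68  12  35  33  36  22  14  71 100 101 102 102]
 [104 105  95  14  14  34  36  34  22  13  74 100 104 105 105]
 [106 106  98  98  99  98  98  98  99  99  98  99 107 106 106]]
```

View pics/w4.png

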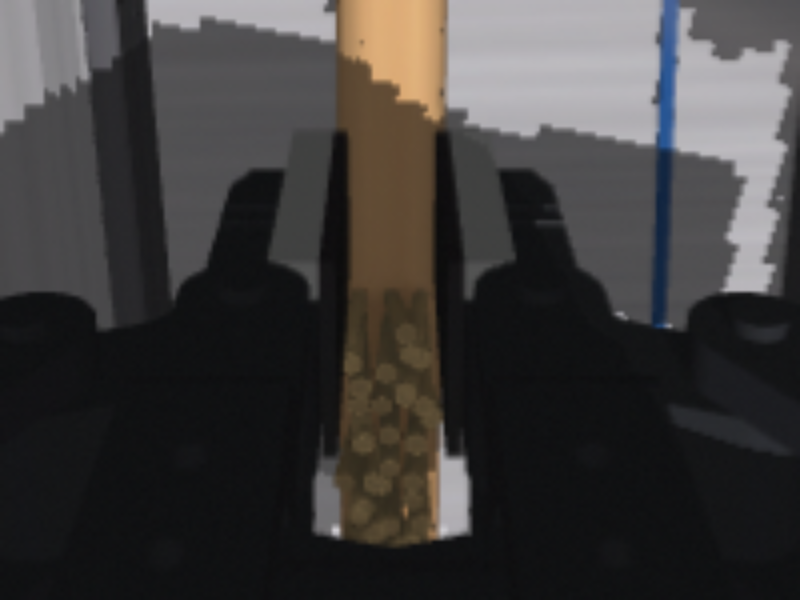

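arm_command([
  {"tx": 0,"ty": 0,"tz": 0,"wx": 0,"wy": 0,"wz": 0,"hand": 30},
  {"tx": 0,"ty": 0,"tz": 0,"wx": 0,"wy": 0,"wz": 0,"hand": 30},
  {"tx": 0,"ty": 0,"tz": 0,"wx": 0,"wy": 0,"wz": 0,"hand": 30},
])

```text
time_s: 4.42
tcp_pos: [434.3, -43.2, 196.4]
tool_rot: [-179.8, 0.1, 101.5]
contact_force: [-0.2, -1.3, 0.1]
gripper_width: 0.351
finger_force: 0.0
```

```bash
python3 -c "
from h import *
s=readout.read_state();print(s['tcp_pos'],s['joint_pos'],s['contact_force'],s['gripper_width'])"
```

```text
[434.32205145 -43.24652252 196.42237852] [  2.08457732  50.89611774  -4.00116163 129.49252997  93.12459351
   3.24074693 -82.06194929] [-0.20512836 -1.30994018  0.12643045] 0.3507339772382543
```

arm_command([
  {"tx": 0,"ty": 0,"tz": 4,"wx": 0,"wy": 0,"wz": 0,"hand": 30},
  {"tx": 0,"ty": 0,"tz": 4,"wx": 0,"wy": 0,"wz": 0,"hand": 30},
  {"tx": 0,"ty": 0,"tz": 0,"wx": 0,"wy": 0,"wz": 0,"hand": 30},
  {"tx": 0,"ty": 0,"tz": 0,"wx": 0,"wy": 0,"wz": 0,"hand": 30},
])

```text
time_s: 4.92
tcp_pos: [434.3, -43.3, 188.6]
tool_rot: [-179.8, 0.1, 101.5]
contact_force: [-0.7, 0.5, -0.3]
gripper_width: 0.353
finger_force: 0.0
```

```bash
python3 -c "
from h import *
s=readout.read_state();print(s['tcp_pos'],s['joint_pos'],s['contact_force'],s['gripper_width'])"
```

```text
[434.32859728 -43.31239628 188.56937469] [  5.48250347  51.9721387   -9.50815986 129.32665307  95.81098187
   7.65252222 -84.77916745] [-0.6597516   0.47344299 -0.34790577] 0.35344657488196374
```

arm_command([
  {"tx": 0,"ty": 0,"tz": 0.5,"wx": 0,"wy": 0,"wz": 0,"hand": 5},
  {"tx": 0,"ty": 0,"tz": 0,"wx": 0,"wy": 0,"wz": 0,"hand": 5},
  {"tx": 0,"ty": 0,"tz": 0,"wx": 0,"wy": 0,"wz": 0,"hand": 5},
  {"tx": 0,"ty": 0,"tz": 0,"wx": 0,"wy": 0,"wz": 0,"hand": 5},
  {"tx": 0,"ty": 0,"tz": 0,"wx": 0,"wy": 0,"wz": 0,"hand": 5},
], newtons=30)

```text
time_s: 5.55
tcp_pos: [434.3, -43.3, 188.3]
tool_rot: [-179.9, 0.1, 101.5]
contact_force: [0.5, 0.6, 5.3]
gripper_width: 0.154
finger_force: 29.9
```

arm_command([
  {"tx": 0,"ty": 0,"tz": -15,"wx": 0,"wy": 0,"wz": 0,"hand": 5},
  {"tx": 0,"ty": 0,"tz": -20,"wx": 0,"wy": 0,"wz": 0,"hand": 5},
  {"tx": 0,"ty": 0,"tz": -20,"wx": 0,"wy": 0,"wz": 0,"hand": 5},
  {"tx": 0,"ty": 0,"tz": 0,"wx": 0,"wy": 0,"wz": 0,"hand": 5},
])

```text
time_s: 6.05
tcp_pos: [434.4, -43.5, 241.5]
tool_rot: [-179.8, 0.1, 101.5]
contact_force: [1.2, 0.6, 0.1]
gripper_width: 0.152
finger_force: 29.4
```

```bash
python3 -c "
from h import *
s=readout.read_state();print(s['tcp_pos'],s['joint_pos'],s['gripper_width'])
p,d,c=cam('wrist');P=pts(c,d);print(P[0:340:20,270:380:8,2].round().astype(int))
go((400,125,245),102,6)"
```

```text
[434.35475417 -43.45165634 241.54607326] [ 11.51417319  45.72754726 -19.19109067 128.39191979  61.15217973
  15.70509101 -50.94494721] 0.15178855044865283
[[ -1  -1  -2  -1  -1   0  -1  -1  -2  -2  -1  -1  -1  -2]
 [ -2  -2  -1  -1  -1  -1  -2   1  -2  -1  -1  -1  -2   0]
 [ -1   1   0   0  -1  -1  -1   0  -1   0  -1  -1  -2  -1]
 [  0  -1  -2  -1  -1  -1  -2  -1   0  -1  -2   0   0  -1]
 [ -1  -1   0  -2   0  -1   0  -1  -1  -2  -1  -1  -1  -1]
 [ -2  -2   0  -1  73  77  77  75   0  -2   0   0  -1   0]
 [ 14  14  13  13  73  76  77  76  14  13  13  12  13  14]
 [ 14  15  13  15  74  77  77  76  13  13  13  14  12  14]
 [ 13  12  13  14  14  76  78  76  13  13  13  13  13  14]
 [ 14  12  13  13  14  76  77  75  14  13  14  14  13  15]
 [ 20  13  13  13  14  76  77  77  14  12  14  13  13  15]
 [ 24  13  13  14  14  76  76  75  13  13  14  13  14  13]
 [ 29  14  13  81  81  77  77  76  81  81  13  13  14  14]
 [ 29  94 101 101  95  77  76  75 101  99 100  93  13  12]
 [118 117 117 114  98  76  76  74 104 116 117 117 117 117]
 [135 135 135 114  99  88  87  90 105 115 135 137 136 135]
 [145 144 145 115  12  88  89  89  12 114 144 145 144 145]]
from [434.2 -43.5 240.9] 101.49 n 6
tx 28.7 ty -0.0 tz -0.7 wz -0.09
tx 28.7 ty 0.0 tz -0.7 wz -0.09
tx 28.7 ty 0.1 tz -0.7 wz -0.09
tx 28.6 ty 0.1 tz -0.7 wz -0.09
tx 28.6 ty 0.2 tz -0.7 wz -0.09
tx 28.6 ty 0.2 tz -0.7 wz -0.09
```

arm_command([
  {"tx": 28.5,"ty": -0.8,"tz": 0,"wx": 0,"wy": 0,"wz": 0,"hand": 5},
  {"tx": 28.5,"ty": -0.8,"tz": 0,"wx": 0,"wy": 0,"wz": 0,"hand": 5},
  {"tx": 28.5,"ty": -0.8,"tz": 0,"wx": 0,"wy": 0,"wz": 0,"hand": 5},
  {"tx": 28.5,"ty": -0.8,"tz": 0,"wx": 0,"wy": 0,"wz": 0,"hand": 5},
  {"tx": 28.5,"ty": -0.8,"tz": 0,"wx": 0,"wy": 0,"wz": 0,"hand": 5},
  {"tx": 28.5,"ty": -0.8,"tz": 0,"wx": 0,"wy": 0,"wz": 0,"hand": 5},
  {"tx": 0,"ty": 0,"tz": 20,"wx": 0,"wy": 0,"wz": 0,"hand": 5},
  {"tx": 0,"ty": 0,"tz": 15,"wx": 0,"wy": 0,"wz": 0,"hand": 5},
])

```text
time_s: 7.1
tcp_pos: [396.0, 123.9, 211.6]
tool_rot: [-179.5, 0.4, 101.7]
contact_force: [-0.0, -0.9, -1.1]
gripper_width: 0.153
finger_force: 29.4
```

```bash
python3 -c "
from h import *
s=readout.read_state();print(s['tcp_pos'],s['tool_rot'],s['joint_pos'],s['gripper_width'])"
```

```text
[395.99182192 123.87312718 211.60184207] [-179.48299259    0.40064718  101.6846421 ] [ -18.54525314   48.90316762   -8.56326529  132.6435181    95.35221794
    6.75116566 -107.9728642 ] 0.15270106881685963
```

arm_command([
  {"tx": 0,"ty": 0,"tz": 8,"wx": 0,"wy": 0,"wz": 0,"hand": 5},
  {"tx": 0,"ty": 0,"tz": 8,"wx": 0,"wy": 0,"wz": 0,"hand": 5},
  {"tx": 0,"ty": 0,"tz": 8,"wx": 0,"wy": 0,"wz": 0,"hand": 5},
  {"tx": 0,"ty": 0,"tz": 0,"wx": 0,"wy": 0,"wz": 0,"hand": 5},
  {"tx": 0,"ty": 0,"tz": 0,"wx": 0,"wy": 0,"wz": 0,"hand": 5},
])

```text
time_s: 7.72
tcp_pos: [396.1, 123.1, 188.5]
tool_rot: [-179.5, 0.3, 101.6]
contact_force: [0.9, 0.0, 0.3]
gripper_width: 0.155
finger_force: 29.4
```

arm_command([
  {"tx": 0,"ty": 0,"tz": 6,"wx": 0,"wy": 0,"wz": 0,"hand": 5},
  {"tx": 0,"ty": 0,"tz": 6,"wx": 0,"wy": 0,"wz": 0,"hand": 5},
  {"tx": 0,"ty": 0,"tz": 0.5,"wx": 0,"wy": 0,"wz": 0,"hand": 5},
  {"tx": 0,"ty": 0,"tz": 0,"wx": 0,"wy": 0,"wz": 0,"hand": 5},
])

```text
time_s: 8.22
tcp_pos: [396.2, 122.9, 176.2]
tool_rot: [-179.6, 0.2, 101.5]
contact_force: [-0.1, 0.1, 0.2]
gripper_width: 0.153
finger_force: 29.4
```

arm_command([
  {"tx": 0,"ty": 0,"tz": 1.5,"wx": 0,"wy": 0,"wz": 0,"hand": 5},
  {"tx": 0,"ty": 0,"tz": 0,"wx": 0,"wy": 0,"wz": 0,"hand": 5},
  {"tx": 0,"ty": 0,"tz": 0,"wx": 0,"wy": 0,"wz": 0,"hand": 32},
  {"tx": 0,"ty": 0,"tz": 0,"wx": 0,"wy": 0,"wz": 0,"hand": 32},
  {"tx": 0,"ty": 0,"tz": 0,"wx": 0,"wy": 0,"wz": 0,"hand": 32},
  {"tx": 0,"ty": 0,"tz": -15,"wx": 0,"wy": 0,"wz": 0,"hand": 32},
  {"tx": 0,"ty": 0,"tz": -40,"wx": 0,"wy": 0,"wz": 0,"hand": 32},
  {"tx": 0,"ty": 0,"tz": -40,"wx": 0,"wy": 0,"wz": 0,"hand": 32},
])

```text
time_s: 9.22
tcp_pos: [397.2, 121.6, 236.5]
tool_rot: [-179.2, 1.2, 101.7]
contact_force: [0.7, 0.2, 0.0]
gripper_width: 0.376
finger_force: 0.0
```

```bash
python3 -c "
from h import *
s=readout.read_state();print(s['joint_pos'].round())
p,d,c=cam('wrist');P=pts(c,d);print(P[0:340:17,280:360:8,2].round().astype(int))
go((430,10,270),101.5,3)
s['tcp_pos']=np.array([430,10,270.]); go((572,-20,270),193.1,9,s)"
```

```text
[-14.  46. -16. 132.  70.  13. -84.]
[[ -1  -2  -2  -1  -1  -1  -1  -2   0  -1]
 [ -2  -1  -2  -1   0  -2   0  -1  -1  -1]
 [ -2  -1  -1  -3   0  -1  -1  -1  -1  -2]
 [  0  -2   0  -2  -2  -1  -1  -1  -1  -1]
 [  0  -1   0  -1   0  -1  -2   0  -2  -2]
 [ -1  -1  -1  -1  -1   6  -2  -1  -1  -2]
 [  0   0  -1  -2  10   9   7  -1  -2  -1]
 [ -1  -1   0  -1   8   9   8   0  -1   0]
 [ -1  -1  -1  -1   8   9   9   0  -1  -1]
 [ -1  -1   0   1   9  11   9   0  -1  -1]
 [ -1  -2  -1  -1   8  10   8   1  -2  -1]
 [ -1   0   0  -1 204   9   7  -1   0   0]
 [ -1   0   0   0  10  10   8  -1  -1  -1]
 [  0   0   0  -1   8   9   8   0   0  -1]
 [ 73 204   0   0  22  21   6  -1   0  74]
 [ 87   0  -1  -1  17  21   7  -1  -1  77]
 [204  -1  -2  -1  23  21   7   0  -1  79]
 [ 92  -2   0  -1  22  18   6  -1   0  -1]
 [  0   0  -1  -1   0   1  -1  -1  -1   0]
 [  3   2   4   4   4   4   4   4   5   4]]
from [397.3 121.6 238.7] 101.58 n 3
tx -38.6 ty 3.2 tz -10.4 wz 0.03
tx -38.6 ty 3.2 tz -10.4 wz 0.03
tx -38.6 ty 3.2 tz -10.4 wz 0.03
from [430.  10. 270.] 101.66 n 9
tx -6.5 ty 14.8 tz -0.0 wz -10.16
tx -9.0 ty 13.4 tz -0.0 wz -10.16
tx -11.2 ty 11.6 tz -0.0 wz -10.16
tx -13.1 ty 9.5 tz -0.0 wz -10.16
tx -14.5 ty 7.0 tz -0.0 wz -10.16
tx -15.5 ty 4.3 tz -0.0 wz -10.16
tx -16.1 ty 1.5 tz -0.0 wz -10.16
tx -16.1 ty -1.3 tz -0.0 wz -10.16
tx -15.6 ty -4.1 tz -0.0 wz -10.16
```

arm_command([
  {"tx": -38.5,"ty": 3.2,"tz": -10,"wx": 0,"wy": 0,"wz": 0,"hand": 32},
  {"tx": -38.5,"ty": 3.2,"tz": -10,"wx": 0,"wy": 0,"wz": 0,"hand": 32},
  {"tx": -38.5,"ty": 3.2,"tz": -10,"wx": 0,"wy": 0,"wz": 0,"hand": 32},
  {"tx": -6.5,"ty": 14.8,"tz": 0,"wx": 0,"wy": 0,"wz": -10.2,"hand": 50},
  {"tx": -9,"ty": 13.4,"tz": 0,"wx": 0,"wy": 0,"wz": -10.2,"hand": 76},
  {"tx": -11.2,"ty": 11.6,"tz": 0,"wx": 0,"wy": 0,"wz": -10.2,"hand": 76},
  {"tx": -13.1,"ty": 9.5,"tz": 0,"wx": 0,"wy": 0,"wz": -10.2,"hand": 76},
  {"tx": -14.5,"ty": 7,"tz": 0,"wx": 0,"wy": 0,"wz": -10.2,"hand": 76},
])

```text
time_s: 10.28
tcp_pos: [509.6, -6.3, 267.4]
tool_rot: [-178.6, 0.1, 152.9]
contact_force: [-0.1, 0.2, -0.4]
gripper_width: 0.892
finger_force: 0.0
```

arm_command([
  {"tx": -15.5,"ty": 4.3,"tz": 0,"wx": 0,"wy": 0,"wz": -10.2,"hand": 76},
  {"tx": -16.1,"ty": 1.5,"tz": 0,"wx": 0,"wy": 0,"wz": -10.2,"hand": 76},
  {"tx": -16.1,"ty": -1.3,"tz": 0,"wx": 0,"wy": 0,"wz": -10.2,"hand": 76},
  {"tx": -15.6,"ty": -4.1,"tz": 0,"wx": 0,"wy": 0,"wz": -10.2,"hand": 76},
  {"tx": 0,"ty": 0,"tz": 0,"wx": 0,"wy": 0,"wz": 0,"hand": 76},
  {"tx": 0,"ty": 0,"tz": 0,"wx": 0,"wy": 0,"wz": 0,"hand": 76},
])

```text
time_s: 11.02
tcp_pos: [571.6, -18.9, 267.1]
tool_rot: [-178.9, -0.9, -166.8]
contact_force: [-0.8, -0.2, -0.0]
gripper_width: 0.89
finger_force: 0.0
```

Run:
```python
from h import *
s=readout.read_state(); print(s["time_s"],s["tcp_pos"],s["tool_rot"],s["joint_pos"].round())
p,d,c=cam("wrist"); cv2.imwrite("pics/w5.png",p); np.savez("w5.npz",p=p,d=d,**{k:np.array(c[k]) for k in c})
hsv=cv2.cvtColor(p,cv2.COLOR_BGR2HSV); P=pts(c,d)
m=cv2.inRange(hsv,(100,110,60),(130,255,255)); v,u=np.nonzero(m); print(len(u),u.min(),u.max(),v.min(),v.max(),np.median(v))
o=cv2.inRange(hsv,(5,180,120),(18,255,255)); n,l,st,ce=cv2.connectedComponentsWithStats(o); print([st[i].tolist() for i in range(1,n) if st[i,4]>60])
```

```text
11.025 [571.61261029 -18.90519048 267.06469927] [-178.90381474   -0.85943865 -166.75654617] [ 26.  57. -54. 104.  59.  54.  47.]
628 212 437 65 68 66.0
[[364, 72, 34, 105, 1912], [240, 75, 17, 18, 241], [246, 95, 22, 41, 436]]
```

Run:
```python
from h import *
z=dict(np.load("w5.npz")); p=z["p"]; P=pts(z,z["d"]); g=p.mean(2).astype(int)
for u in (250,265,280,300,320,340,355,400): print(u,g[60:120:2,u].tolist())
print("z"); 
for u in (260,300,340): print(u,P[60:125:3,u,2].round().astype(int).tolist())
for u in (225,230,260,300,340,400,410): print(u,"back",g[150:300:4,u].tolist())
```

```text
250 [104, 104, 103, 53, 53, 104, 100, 57, 61, 64, 68, 76, 79, 73, 67, 62, 58, 54, 65, 64, 64, 64, 63, 62, 62, 62, 60, 59, 57, 56]
265 [107, 107, 74, 55, 69, 106, 107, 107, 107, 108, 107, 107, 107, 75, 75, 46, 38, 36, 35, 69, 85, 86, 80, 54, 41, 45, 48, 50, 52, 53]
280 [108, 108, 104, 56, 73, 108, 109, 109, 108, 108, 108, 108, 108, 108, 109, 90, 56, 54, 52, 90, 125, 126, 126, 122, 122, 120, 122, 122, 125, 123]
300 [201, 200, 108, 98, 60, 107, 107, 107, 107, 107, 107, 107, 107, 107, 107, 93, 54, 54, 55, 63, 127, 75, 59, 58, 58, 104, 122, 123, 125, 123]
320 [202, 203, 194, 107, 127, 203, 204, 203, 204, 203, 204, 204, 204, 204, 108, 117, 53, 56, 55, 46, 126, 125, 129, 124, 122, 122, 121, 124, 124, 124]
340 [203, 203, 165, 110, 168, 203, 204, 204, 205, 205, 205, 205, 206, 206, 206, 122, 80, 107, 110, 103, 188, 233, 238, 237, 234, 234, 196, 122, 124, 125]
355 [206, 205, 179, 108, 159, 206, 207, 207, 207, 190, 190, 208, 208, 209, 209, 178, 99, 107, 109, 109, 165, 233, 237, 238, 235, 234, 233, 234, 237, 238]
400 [208, 209, 208, 104, 115, 209, 209, 208, 208, 209, 209, 208, 208, 208, 209, 208,
[... 933 characters left out ...]
 86, 71, 83, 81, 81, 82, 177, 177, 179, 179, 180, 180, 133, 166, 162, 163, 162, 168, 166, 162, 163, 160, 159, 166, 176, 186, 168, 206]
340 back [135, 130, 128, 126, 125, 129, 125, 129, 132, 127, 91, 88, 83, 82, 202, 207, 191, 182, 182, 182, 183, 184, 155, 160, 165, 169, 162, 154, 154, 160, 163, 163, 191, 199, 195, 191, 204, 193]
400 back [239, 239, 239, 239, 239, 169, 239, 239, 239, 239, 239, 238, 220, 237, 220, 208, 208, 187, 190, 190, 174, 191, 201, 12, 11, 12, 9, 9, 11, 11, 10, 12, 11, 10, 11, 87, 193, 201]
410 back [216, 205, 218, 218, 219, 220, 218, 219, 218, 218, 218, 218, 217, 217, 216, 215, 215, 218, 219, 121, 106, 105, 226, 62, 63, 48, 13, 11, 12, 10, 10, 11, 11, 10, 10, 11, 10, 11]
```

View pics/w5.png

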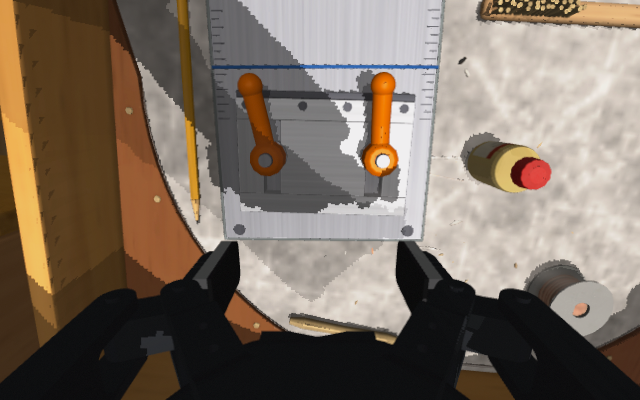

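```bash
cat > m2.py <<'E'
from h import *
def fit(a,b):
    k=np.ones(len(a),bool)
    for _ in range(4):
        q=np.polyfit(a[k],b[k],1); r=b-np.polyval(q,a); k=np.abs(r)<max(.8,2*np.std(r[k]))
    return q
def frame(p,c):
    """line frame: mid, jig x (n), jig y (dr), from the blue line on z=14"""
    hsv=cv2.cvtColor(p,cv2.COLOR_BGR2HSV); m=cv2.inRange(hsv,(100,110,60),(130,255,255))
    n,l,st,_=cv2.connectedComponentsWithStats(cv2.dilate(m,np.ones((3,9)))); i=1+np.argmax(st[1:,4]); m[l!=i]=0
    us=np.unique(np.nonzero(m)[1]); w=hsv[...,1].astype(float)*(m>0)
    vs=np.array([(w[:,u]@np.arange(400))/w[:,u].sum() for u in us])
    W=onplane(c,np.c_[us,vs],14)[:,:2]; ln=cv2.fitLine(W.astype(np.float32),cv2.DIST_HUBER,0,.01,.01).ravel()
    dr=ln[:2]*np.sign(ln[1]); t=(W-ln[2:])@dr; return ln[2:]+dr*(t.min()+t.max())/2,np.array([dr[1],-dr[0]]),dr,np.ptp(t),(us,vs)
def measure(p,d,c):
    mid,n,dr,L,(us,vs)=frame(p,c); J=lambda w:np.c_[(w[:,:2]-mid)@n,(w[:,:2]-mid)@dr]
    print("mid",mid.round(1),"yaw",np.degrees(np.arctan2(n[1],n[0])).round(2),"len",L.round(1))
    P=pts(c,d); top=(P[...,2]>20)&(P[...,2]<31.5); Q=J(P.reshape(-1,3)).reshape(400,640,2)
    out=[]
    for name,lo,hi in(("front",-12,45),("back",70,125)):
        e=[]
        for u in range(us.min(),us.max()):
            ok=top[:,u]&(Q[:,u,0]>-25)&(Q[:,u,0]<125)&(abs(Q[:,u,1])<66); v=np.nonzero(ok)[0]
            if len(v)<8: continue
            flip=Q[v[0],u,0]>Q[v[-1],u,0]
            vv=(v[0]-.5) if (name=="front")^flip else v[-1]+.5
            e.append((u,vv))
        E=J(onplane(c,e,26)); k=(E[:,0]>lo)&(E[:,0]<hi); E=E[k]; 
        med=np.median(E[:,0]); E=E[abs(E[:,0]-med)<8]; q=fit(E[:,1],E[:,0])
        print(name,len(E),"x at y-60,0,60:",np.polyval(q,[-60,0,60]).round(2),"skew deg",np.degrees(q[0]).round(2),"y",E[:,1].min().round(),E[:,1].max().round()); out.append(q)
    return mid,n,dr,out
E
sed -i '/^def go/,$d' h.py
cat >> h.py <<'E'
def go(p,yaw,n=8,s=None):
    """rows of tool-axis shifts/turns from the measured pose to p, tool down, constant yaw rate"""
    s=s or readout.read_state(); p0=np.array(s["tcp_pos"]); R=Rot.from_euler("xyz",s["tool_rot"],degrees=True)
    w=(R.inv()*Rot.from_euler("xyz",[180,0,yaw],degrees=True)).as_rotvec(degrees=True)/n; d=(np.array(p)-p0)/n
    print("from",p0.round(1),np.round(s["tool_rot"],2),"n",n,"w",w.round(2))
    for i in range(n):
        print("t",R.inv().apply(d).round(1)); R=R*Rot.from_rotvec(w,degrees=True)
E
python3 - <<'E'
from m2 import *
z=dict(np.load("w5.npz")); mid,n,dr,o=measure(z["p"],z["d"],z)
for nm,uv,h in(("hubs",[(381,160),(265,160)],51),("tips",[(384,82),(250,85)],52)):
    W=onplane(z,uv,h)[:,:2]-mid; print(nm,np.c_[W@n,W@dr].round(1).tolist())
go(np.r_[mid+n*140,230],np.degrees(np.arctan2(n[1],n[0]))-180,4)
E
```

```text
mid [471.5 -42.7] yaw 13.35 len 154.7
front 143 x at y-60,0,60: [16.1  17.58 19.06] skew deg 1.41 y -58.0 60.0
back 165 x at y-60,0,60: [ 99.89 101.58 103.26] skew deg 1.61 y -61.0 59.0
hubs [[59.5, 35.3], [59.6, -36.0]]
tips [[14.5, 34.6], [15.9, -42.7]]
from [571.6 -18.8 267.2] [-178.89   -0.86 -166.7 ] n 4 w [-0.28 -0.21 -0.01]
t [-9.4  0.1  9.2]
t [-9.4  0.1  9.2]
t [-9.3  0.1  9.2]
t [-9.3  0.   9.3]
```

Run:
```python
from m2 import *
z=dict(np.load("w5.npz")); mid,n,dr,L,_=frame(z["p"],z)
W=onplane(z,[(292,318),(388,335),(540,270)],8)[:,:2]-mid; print(np.c_[W@n,W@dr].round(1).tolist())
go(np.r_[mid+n*120,181],np.degrees(np.arctan2(n[1],n[0]))-180,5)
```

```text
[[204.1, -26.9], [220.5, 58.0], [156.2, 180.5]]
from [571.6 -18.8 267.2] [-178.89   -0.86 -166.7 ] n 5 w [-0.22 -0.17 -0.01]
t [-3.7  0.3 17.2]
t [-3.6  0.2 17.2]
t [-3.6  0.2 17.2]
t [-3.5  0.1 17.2]
t [-3.5  0.  17.2]
```

Clear. First go back and level, then descend.

arm_command([
  {"tx": -9,"ty": 0.5,"tz": 0,"wx": -0.5,"wy": -0.4,"wz": 0,"hand": 76},
  {"tx": -9,"ty": 0.5,"tz": 15,"wx": -0.5,"wy": -0.4,"wz": 0,"hand": 76},
  {"tx": 0,"ty": 0,"tz": 25,"wx": 0,"wy": 0,"wz": 0,"hand": 76},
  {"tx": 0,"ty": 0,"tz": 20,"wx": 0,"wy": 0,"wz": 0,"hand": 76},
  {"tx": 0,"ty": 0,"tz": 12,"wx": 0,"wy": 0,"wz": 0,"hand": 76},
  {"tx": 0,"ty": 0,"tz": 0,"wx": 0,"wy": 0,"wz": 0,"hand": 76},
  {"tx": 0,"ty": 0,"tz": 0,"wx": 0,"wy": 0,"wz": 0,"hand": 76},
])

```text
time_s: 11.95
tcp_pos: [589.9, -13.9, 195.8]
tool_rot: [-179.9, 0.1, -166.6]
contact_force: [0.8, 0.3, 0.6]
gripper_width: 0.89
finger_force: 0.0
```

Run:
```python
from m2 import *
s=readout.read_state(); print(s["time_s"],s["contact_force"].round(1),s["joint_pos"].round())
p,d,c=cam("wrist"); np.savez("w6.npz",p=p,d=d,**{k:np.array(c[k]) for k in c})
mid,n,dr,o=measure(p,d,c); W=s["tcp_pos"][:2]-mid; print("tcp rel",W@n,W@dr)
go(np.r_[mid+n*120,179.5],np.degrees(np.arctan2(n[1],n[0]))-180,1)
P=pts(c,d);print(P[280:400:8,[190,205,220,225,230,235,400,405,410,415,420,440],2].round().astype(int))
```

```text
11.95 [0.8 0.3 0.6] [ 24.  64. -51. 102.  66.  50.  44.]Traceback (most recent call last):
  File "<stdin>", line 4, in <module>
  File "m2.py", line 16, in measure
    mid,n,dr,L,(us,vs)=frame(p,c); J=lambda w:np.c_[(w[:,:2]-mid)@n,(w[:,:2]-mid)@dr]
                       ~~~~~^^^^^
  File "m2.py", line 10, in frame
    n,l,st,_=cv2.connectedComponentsWithStats(cv2.dilate(m,np.ones((3,9)))); i=1+np.argmax(st[1:,4]); m[l!=i]=0
                                                                                 ~~~~~~~~~^^^^^^^^^^
    return _wrapfunc(a, 'argmax', axis=axis, out=out, **kwds)
    return bound(*args, **kwds)
ValueError: attempt to get argmax of an empty sequence
```

arm_command([
  {"tx": 0,"ty": 0,"tz": 8,"wx": 0,"wy": 0,"wz": 0,"hand": 76},
  {"tx": 0,"ty": 0,"tz": 8,"wx": 0,"wy": 0,"wz": 0,"hand": 76},
  {"tx": 0,"ty": 0,"tz": 0,"wx": 0,"wy": 0,"wz": 0,"hand": 76},
  {"tx": 0,"ty": 0,"tz": 0,"wx": 0,"wy": 0,"wz": 0,"hand": 76},
])

```text
time_s: 12.5
tcp_pos: [589.5, -14.1, 179.0]
tool_rot: [-179.9, -0.0, -166.6]
contact_force: [0.5, 0.7, -0.0]
gripper_width: 0.892
finger_force: 0.0
```

```bash
cat >> m2.py <<'E'
def rel(s,mid=np.array([471.45,-42.75]),yaw=13.2):
    a=np.radians(yaw); n=np.array([np.cos(a),np.sin(a)]); dr=np.array([-n[1],n[0]]); W=s["tcp_pos"][:2]-mid
    print("t",s["time_s"],"tcp rel",(W@n).round(1),(W@dr).round(1),"z",s["tcp_pos"][2].round(1),"rot",s["tool_rot"].round(2),"F",s["contact_force"].round(1)); return W@n,W@dr
E
python3 - <<'E'
from m2 import *
s=readout.read_state(); rel(s)
p,d,c=cam("wrist"); P=pts(c,d)
print(P[200:400:10,[190,205,220,225,230,235,400,405,410,415,420,440],2].round().astype(int))
E
```

```text
t 12.5 tcp rel 121.5 0.9 z 179.0 rot [-1.7992e+02 -3.0000e-02 -1.6660e+02] F [ 0.5  0.7 -0. ]
[[ 25  26  25  26  25  26  24  23  23  25  25  25]
 [ 25  25  25  25  26  26  25  25  25  26  25  25]
 [ 25  25  26  25  25  26  26  24  25  25  25  26]
 [ 13  14  13  13  13  12  25  25  27  25  26  25]
 [ 13  12  13  12  14  13  12  14  13  14  14  14]
 [ 12  14  29  30  27  21  20  26  29  28  28  13]
 [ 14  31  38  34  29  21  21  30  35  38  38  13]
 [ 39  47  42  36  30  23  22  31  35  43  46  39]
 [ 54  53  43  36  31  23  23  30  37  43  48  54]
 [ 60  52  44  38  31   0  -1  32  40  44  50  60]
 [ 66  67  44  40  33  -1  -1  32  40  46  49  66]
 [ 78  78  77  40  -1  -1  -2   0  41  78  78  79]
 [ 82  82  83  82  -1  -1  -1  -1  81  82  83  82]
 [ 86  86  85  86  87  -1   0  85  86  86  85  86]
 [ 89  90  89  90  90  89  89  89  90  90  89  88]
 [ 92  91  92  92  92  92  92  92  93  92  91  93]
 [ 95  95  95  95  96  95  95  95  95  95  95  94]
 [ 98  99 101 100 100 100 101 100 100 100  99  98]
 [ 98 103 103 103 103 102 102 102 103 102 101 101]
 [148 105 105 104 106 105 104 105 105 105 104 102]]
```

arm_command([
  {"tx": 3,"ty": 0,"tz": 2,"wx": 0,"wy": 0,"wz": 0.1,"hand": 76},
  {"tx": 4,"ty": 0,"tz": 0,"wx": 0,"wy": 0,"wz": 0.1,"hand": 76},
  {"tx": 3,"ty": 0,"tz": 0,"wx": 0,"wy": 0,"wz": 0,"hand": 76},
  {"tx": 3,"ty": 0,"tz": 0,"wx": 0,"wy": 0,"wz": 0,"hand": 76},
  {"tx": 3,"ty": 0,"tz": 0,"wx": 0,"wy": 0,"wz": 0,"hand": 76},
  {"tx": 3,"ty": 0,"tz": 0,"wx": 0,"wy": 0,"wz": 0,"hand": 76},
  {"tx": 2,"ty": 0,"tz": 0,"wx": 0,"wy": 0,"wz": 0,"hand": 76},
  {"tx": 0,"ty": 0,"tz": 0,"wx": 0,"wy": 0,"wz": 0,"hand": 76},
])

```text
time_s: 13.55
tcp_pos: [570.0, -18.5, 177.9]
tool_rot: [-180.0, 0.2, -166.8]
contact_force: [4.8, 0.9, 5.4]
gripper_width: 0.887
finger_force: 3.4
```

Run:
```python
from m2 import *
s=readout.read_state(); rel(s)
p,d,c=cam("wrist"); np.savez("w7.npz",p=p,d=d,**{k:np.array(c[k]) for k in c})
measure(p,d,c)
```

```text
t 13.55 tcp rel 101.5 1.1 z 177.9 rot [-179.95    0.18 -166.8 ] F [4.8 0.9 5.4]
mid [473.4 -50.2] yaw 13.11 len 101.1
front 229 x at y-60,0,60: [5.96 5.8  5.64] skew deg -0.15 y -40.0 43.0
back 227 x at y-60,0,60: [89.7  89.48 89.26] skew deg -0.21 y -52.0 55.0
```

arm_command([
  {"tx": 1.2,"ty": 0,"tz": -0.6,"wx": 0,"wy": 0,"wz": 0,"hand": 76},
  {"tx": 1.2,"ty": 0,"tz": 0,"wx": 0,"wy": 0,"wz": 0,"hand": 76},
  {"tx": 1.2,"ty": 0,"tz": 0,"wx": 0,"wy": 0,"wz": 0,"hand": 76},
  {"tx": 1.0,"ty": 0,"tz": 0,"wx": 0,"wy": 0,"wz": 0,"hand": 76},
  {"tx": 0,"ty": 0,"tz": 0,"wx": 0,"wy": 0,"wz": 0,"hand": 76},
  {"tx": 0,"ty": 0,"tz": 0,"wx": 0,"wy": 0,"wz": 0,"hand": 76},
])

```text
time_s: 14.35
tcp_pos: [564.9, -19.9, 177.9]
tool_rot: [-179.9, 0.0, -166.8]
contact_force: [4.0, 1.3, 3.7]
gripper_width: 0.886
finger_force: 3.1
```

Run:
```python
from m2 import *
s=readout.read_state(); rel(s)
p,d,c=cam("wrist"); np.savez("w8.npz",p=p,d=d,**{k:np.array(c[k]) for k in c})
measure(p,d,c)
```

```text
t 14.35 tcp rel 96.2 0.9 z 177.9 rot [-1.7992e+02  3.0000e-02 -1.6680e+02] F [4.  1.3 3.7]
mid [455.5  26.3] yaw 13.14 len 14.2Traceback (most recent call last):
  File "<stdin>", line 4, in <module>
  File "m2.py", line 28, in measure
    E=J(onplane(c,e,26)); k=(E[:,0]>lo)&(E[:,0]<hi); E=E[k];
        ~~~~~~~^^^^^^^^
  File "h.py", line 12, in onplane
    e,r=ray(c,uv); return e+r*((z-e[2])/r[:,2])[:,None]
        ~~~^^^^^^
  File "h.py", line 8, in ray
    q=cv2.undistortPoints(np.array(uv,float).reshape(-1,1,2),K,D).reshape(-1,2)
      ~~~~~~~~~~~~~~~~~~~^^^^^^^^^^^^^^^^^^^^^^^^^^^^^^^^^^^^^^^^
cv2.error: OpenCV(4.12.0) /io/opencv/modules/calib3d/src/undistort.dispatch.cpp:347: error: (-215:Assertion failed) CV_IS_MAT(_src) && CV_IS_MAT(_dst) && (_src->rows == 1 || _src->cols == 1) && (_dst->rows == 1 || _dst->cols == 1) && _src->cols + _src->rows - 1 == _dst->rows + _dst->cols - 1 && (CV_MAT_TYPE(_src->type) == CV_32FC2 || CV_MAT_TYPE(_src->type) == CV_64FC2) && (CV_MAT_TYPE(_dst->type) == CV_32FC2 || CV_MAT_TYPE(_dst->type) == CV_64FC2) in function 'cvUndistortPointsInternal'
```

```bash
python3 - <<'E'
s=open('m2.py').read()
a=s.index('    n,l,st,_='); b=s.index('    us=np.unique')
s=s[:a]+'''    v,u=np.nonzero(m); W=onplane(c,np.c_[u,v],14)[:,:2]-M0; k=(abs(W@N0)<5)&(abs(W@D0)<81); m[:]=0; m[v[k],u[k]]=255
'''+s[b:]
s=s.replace('def frame','M0=np.array([471.45,-42.75]); a0=np.radians(13.2); N0=np.array([np.cos(a0),np.sin(a0)]); D0=np.array([-N0[1],N0[0]])\ndef frame')
s=s.replace('range(us.min(),us.max())','range(60,580)')
open('m2.py','w').write(s)
E
python3 - <<'E'
from m2 import *
for f in("w5","w7","w8"): z=dict(np.load(f+".npz")); r=measure(z["p"],z["d"],z); us=frame(z["p"],z)[4][0]; print(f,len(us),us.min(),us.max())
E
```

```text
mid [471.5 -42.7] yaw 13.35 len 154.7
front 143 x at y-60,0,60: [16.1  17.58 19.06] skew deg 1.41 y -58.0 60.0
back 165 x at y-60,0,60: [ 99.89 101.58 103.26] skew deg 1.61 y -61.0 59.0
w5 226 212 437
mid [471.6 -42.6] yaw 13.14 len 155.3
front 247 x at y-60,0,60: [5.92 5.79 5.66] skew deg -0.12 y -47.0 58.0
back 251 x at y-60,0,60: [89.63 89.47 89.31] skew deg -0.15 y -60.0 58.0
w7 353 119 510
mid [471.6 -42.4] yaw 13.15 len 155.4
front 324 x at y-60,0,60: [ 0.07  0.03 -0.02] skew deg -0.04 y -60.0 57.0
back 251 x at y-60,0,60: [83.96 83.79 83.62] skew deg -0.16 y -61.0 58.0
w8 63 123 509
```

Run:
```python
from m2 import *
for f in("w7","w8"):
    z=dict(np.load(f+".npz")); P=pts(z,z["d"]); g=z["p"].mean(2).astype(int); mid,n,dr,L,_=frame(z["p"],z)
    for u in (270,300,340,480):
        v=np.nonzero((P[:,u,2]>20)&(P[:,u,2]<31))[0]; v0=v[0]; W=onplane(z,[(u,v0-.5),(u,v0-1.5)],26)[:,:2]-mid
        print(f,u,"v0",v0,g[v0-5:v0+5,u].tolist(),P[v0-4:v0+3,u,2].round(1).tolist(),(W@n).round(2))
    v1=v[-1]
    for u in (300,340):
        v=np.nonzero((P[:,u,2]>20)&(P[:,u,2]<31))[0]; v1=v[-1]; print("back",u,v1,g[v1-4:v1+6,u].tolist(),P[v1-3:v1+4,u,2].round(1).tolist())
```

```text
w7 270 v0 33 [160, 159, 114, 114, 103, 74, 56, 59, 59, 59] [13.6, 13.4, 13.2, 13.4, 24.6, 24.9, 25.2] [5.7  5.37]
w7 300 v0 33 [182, 215, 215, 215, 188, 126, 98, 108, 110, 110] [14.2, 12.3, 12.9, 12.5, 25.9, 25.3, 24.6] [5.71 5.38]
w7 340 v0 33 [184, 219, 219, 219, 192, 129, 98, 108, 111, 110] [14.7, 12.9, 13.7, 13.2, 26.0, 24.8, 25.5] [5.69 5.36]Traceback (most recent call last):
  File "<stdin>", line 5, in <module>
IndexError: index 0 is out of bounds for axis 0 with size 0
```

arm_command([
  {"tx": -4,"ty": 0,"tz": 0,"wx": 0,"wy": 0,"wz": 0,"hand": 76},
  {"tx": -4,"ty": 0,"tz": 0,"wx": 0,"wy": 0,"wz": 0,"hand": 76},
  {"tx": 0,"ty": 0,"tz": -40,"wx": 0,"wy": 0,"wz": 0,"hand": 76},
  {"tx": 0,"ty": 0,"tz": -40,"wx": 0,"wy": 0,"wz": 0,"hand": 76},
  {"tx": 25,"ty": 0,"tz": -15,"wx": 0,"wy": 0,"wz": 0,"hand": 0},
  {"tx": 35,"ty": 4,"tz": 0,"wx": 0,"wy": 0,"wz": 0,"hand": 0},
  {"tx": 35,"ty": 4,"tz": 0,"wx": 0,"wy": 0,"wz": 0,"hand": 0},
  {"tx": 0,"ty": 0,"tz": 0,"wx": 0,"wy": 0,"wz": 0,"hand": 0},
])

```text
time_s: 15.4
tcp_pos: [473.9, -33.7, 271.6]
tool_rot: [-179.8, -0.6, -166.7]
contact_force: [-0.1, -0.1, -0.3]
gripper_width: 0.035
finger_force: 0.0
```

arm_command([
  {"tx": 0,"ty": 0,"tz": 0,"wx": 0,"wy": 0,"wz": 0,"hand": 0},
])

```text
time_s: 15.52
tcp_pos: [477.8, -32.5, 272.2]
tool_rot: [-179.9, -0.2, -166.8]
contact_force: [0.7, 0.6, -0.1]
gripper_width: 0.003
finger_force: 0.0
```

```bash
cat > lev.py <<'E'
from m2 import *
def C(st,al,r=42,b=6): u=np.array([-np.cos(al),np.sin(al)]); t=np.array([np.sin(al),np.cos(al)]); return np.array(st)+r*u-b*t-np.array([11,14.5])
def path(st,a0,a1,n,r=42,b=6):
    Q=[C(st,a,r,b) for a in np.linspace(a0,a1,n+1)]
    print("start",Q[0].round(1),"end",Q[-1].round(1))
    for q0,q1 in zip(Q,Q[1:]): print("tx %.1f ty %.1f"%(-(q1-q0)[0],(q1-q0)[1]))
E
python3 - <<'E'
from lev import *
s=readout.read_state(); rel(s); print(s["gripper_width"],s["joint_pos"].round())
p,d,c=cam("wrist"); np.savez("w9.npz",p=p,d=d,**{k:np.array(c[k]) for k in c})
hsv=cv2.cvtColor(p,cv2.COLOR_BGR2HSV);o=cv2.inRange(hsv,(5,180,120),(18,255,255)); n,l,st,ce=cv2.connectedComponentsWithStats(o); print([st[i].tolist() for i in range(1,n) if st[i,4]>60])
path((59.6,35.4),-.02,1.5,10)
E
```

```text
t 15.525 tcp rel 8.5 8.6 z 272.2 rot [-1.7987e+02 -1.5000e-01 -1.6682e+02] F [ 0.7  0.6 -0.1]
0.003388557408514266 [ 30.  52. -54. 120.  64.  45.  37.]
[[347, 223, 23, 59, 778], [231, 224, 39, 59, 891], [0, 327, 19, 18, 204]]
start [ 6.7 14.1] end [39.6 62.4]
tx 0.6 ty 6.4
tx -0.4 ty 6.4
tx -1.4 ty 6.3
tx -2.3 ty 6.0
tx -3.2 ty 5.6
tx -4.0 ty 5.0
tx -4.7 ty 4.4
tx -5.3 ty 3.6
tx -5.8 ty 2.7
tx -6.2 ty 1.8
```

Run:
```python
from m2 import *
z=dict(np.load("w9.npz")); p=z["p"]; P=pts(z,z["d"]); mid,n,dr,L,(us,vs)=frame(p,z); print(mid,L,len(us),us.min(),us.max(),np.polyfit(us,vs,1))
hsv=cv2.cvtColor(p,cv2.COLOR_BGR2HSV)
for u in us[::max(1,len(us)//9)]:
    v=int(round(vs[list(us).index(u)])); W=onplane(z,[(u,v)],14)[0,:2]-M0
    print(u,v,"rel",(W@N0).round(1),(W@D0).round(1),p[v-5:v+10,u].astype(int).tolist() if u%2>2 else [(int(a.mean()),int(h[1])) for a,h in zip(p[v-4:v+9,u],hsv[v-4:v+9,u])],P[v-2:v+9,u,2].round().astype(int).tolist())
```

```text
[471.35606699 -42.30251487] 154.58572818413876 44 208 407 [9.58037018e-04 1.93131682e+02]
208 193 rel -0.3 -76.8 [(135, 6), (111, 5), (98, 5), (88, 112), (83, 180), (95, 146), (123, 33), (131, 6), (131, 10), (131, 10), (130, 8), (128, 8), (133, 8)] [12, 14, 13, 13, 12, 12, 12, 12, 12, 11, 12]
212 193 rel -0.3 -73.7 [(170, 6), (170, 6), (170, 4), (130, 72), (92, 167), (99, 146), (156, 22), (170, 6), (169, 4), (155, 6), (135, 9), (159, 6), (168, 5)] [12, 15, 14, 13, 13, 13, 15, 13, 13, 13, 13]
216 193 rel -0.3 -70.6 [(169, 7), (169, 7), (111, 7), (86, 125), (88, 176), (103, 144), (158, 23), (171, 6), (171, 6), (156, 8), (135, 7), (162, 6), (171, 7)] [12, 14, 14, 13, 14, 13, 14, 14, 13, 13, 14]
220 193 rel -0.3 -67.4 [(173, 6), (173, 6), (173, 7), (120, 68), (87, 179), (104, 144), (161, 23), (175, 7), (175, 7), (160, 6), (130, 8), (164, 8), (176, 6)] [14, 13, 13, 14, 12, 12, 14, 13, 14, 13, 14]
224 193 rel -0.3 -64.3 [(172, 6), (172, 6), (120, 6), (90, 118), (88, 177), (86, 165), (156, 19), (155, 6), (132, 8), (126, 6), (125, 8), (118, 4), (162, 6)] [13, 14, 14, 15, 13, 13, 26, 25, 13, 
[... 530 characters left out ...]
 5), (213, 5), (213, 5), (212, 6), (213, 5)] [14, 13, 13, 13, 14, 12, 14, 13, 12, 13, 12]
396 194 rel 0.3 69.2 [(221, 2), (221, 2), (186, 54), (135, 136), (118, 171), (175, 31), (214, 6), (220, 5), (220, 3), (172, 7), (186, 5), (215, 6), (220, 5)] [14, 14, 13, 14, 12, 241, 12, 13, 12, 13, 12]
400 194 rel 0.3 72.3 [(225, 3), (195, 5), (155, 64), (126, 148), (117, 175), (208, 22), (224, 5), (224, 5), (223, 5), (173, 7), (208, 6), (221, 3), (221, 3)] [13, 14, 14, 12, 13, 14, 14, 13, 12, 241, 14]
404 194 rel 0.3 75.4 [(218, 3), (217, 6), (145, 48), (110, 170), (115, 178), (197, 24), (217, 6), (216, 6), (216, 5), (181, 7), (204, 5), (214, 5), (210, 4)] [14, 15, 13, 13, 13, 13, 13, 13, 13, 14, 12]
```

Run:
```python
from m2 import *
z=dict(np.load("w9.npz")); p=z["p"]; P=pts(z,z["d"]); hsv=cv2.cvtColor(p,cv2.COLOR_BGR2HSV); print(z["eye"],(z["eye"][:2]-M0)@N0)
for u in range(216,405,12):
    W=onplane(z,[(u,193)],14)[0,:2]-M0
    print(u,"y",(W@D0).round(1),[(int(a.mean()),int(h[1])) for a,h in zip(p[187:201,u],hsv[187:201,u])],P[189:198,u,2].round().astype(int).tolist())
W=onplane(z,[(300,v) for v in range(189,197)],14)[:,:2]-M0; print((W@N0).round(2))
W=onplane(z,[(300,v) for v in range(189,197)],26)[:,:2]-M0; print((W@N0).round(2))
```

```text
[411.48580495 -47.64201736 240.87711794] -59.496971650796986
216 y -70.6 [(155, 10), (169, 7), (169, 7), (169, 7), (111, 7), (86, 125), (88, 176), (103, 144), (158, 23), (171, 6), (171, 6), (156, 8), (135, 7), (162, 6)] [14, 14, 12, 14, 14, 13, 14, 13, 14]
228 y -61.2 [(156, 5), (174, 4), (115, 7), (77, 7), (77, 7), (58, 74), (35, 83), (29, 25), (28, 17), (59, 13), (84, 12), (87, 11), (87, 14), (86, 14)] [14, 13, 13, 13, 17, 20, 23, 26, 24]
240 y -51.8 [(151, 8), (170, 7), (169, 9), (111, 9), (75, 10), (53, 31), (33, 28), (29, 16), (30, 24), (48, 10), (82, 15), (89, 14), (88, 14), (87, 11)] [13, 13, 13, 14, 17, 20, 23, 25, 26]
252 y -42.5 [(78, 6), (77, 7), (77, 3), (77, 7), (77, 3), (54, 22), (33, 35), (29, 16), (30, 16), (36, 13), (39, 13), (38, 19), (38, 19), (80, 9)] [13, 14, 13, 14, 18, 21, 23, 25, 24]
264 y -33.2 [(76, 3), (76, 7), (76, 7), (76, 3), (76, 3), (53, 9), (33, 8), (29, 16), (29, 16), (35, 14), (38, 13), (38, 13), (38, 13), (38, 25)] [12, 14, 12, 14, 18, 21, 23, 24, 24]
276 y -23.8 [(79, 6), (78, 6), (78, 6), (78, 10), (78, 10), (53, 14), (33, 8), (30, 16), (30, 24),
[... 1360 characters left out ...]
8, 22, 24, 25, 26]
372 y 50.5 [(222, 3), (221, 3), (157, 6), (122, 4), (123, 2), (91, 6), (67, 4), (64, 8), (65, 8), (97, 10), (121, 12), (123, 12), (121, 12), (121, 12)] [13, 13, 13, 16, 19, 22, 24, 24, 26]
384 y 59.9 [(220, 3), (220, 3), (220, 3), (220, 5), (220, 5), (157, 49), (122, 146), (104, 137), (83, 51), (100, 10), (123, 10), (126, 6), (127, 8), (127, 12)] [14, 14, 13, 14, 13, 19, 25, 26, 25]
396 y 69.2 [(176, 7), (212, 5), (221, 2), (221, 2), (221, 2), (186, 54), (135, 136), (118, 171), (175, 31), (214, 6), (220, 5), (220, 3), (172, 7), (186, 5)] [13, 12, 13, 14, 14, 13, 14, 12, 241]
[-3.57 -2.77 -1.98 -1.18 -0.38  0.42  1.23  2.03]
[-6.53 -5.77 -5.02 -4.26 -3.5  -2.75 -1.99 -1.22]
```

arm_command([
  {"tx": 14,"ty": -4.2,"tz": 0,"wx": 0,"wy": 0,"wz": 0,"hand": 76},
  {"tx": 14.5,"ty": -4.2,"tz": 0,"wx": 0,"wy": 0,"wz": 0,"hand": 76},
  {"tx": 0,"ty": 0,"tz": 25,"wx": 0,"wy": 0,"wz": 0,"hand": 76},
  {"tx": 0,"ty": 0,"tz": 25,"wx": 0,"wy": 0,"wz": 0,"hand": 76},
  {"tx": 0,"ty": 0,"tz": 20,"wx": 0,"wy": 0,"wz": 0,"hand": 76},
  {"tx": 0,"ty": 0,"tz": 0,"wx": 0,"wy": 0,"wz": 0,"hand": 76},
  {"tx": 0,"ty": 0,"tz": 0,"wx": 0,"wy": 0,"wz": 0,"hand": 76},
])

```text
time_s: 16.45
tcp_pos: [452.1, -46.9, 203.4]
tool_rot: [-179.9, 0.0, -166.8]
contact_force: [-0.4, -0.0, 0.6]
gripper_width: 0.891
finger_force: 0.0
```

```bash
cat >> m2.py <<'E'
def front14(p,d,c):
    """seen from the front: lower front edge (first rise above the bed) against the line, both on z=14"""
    mid,n,dr,L,(us,vs)=frame(p,c); print("mid",mid.round(1),"len",L.round(1),"cols",len(us))
    P=pts(c,d); g=p.mean(2); e=[]
    for u in range(640):
        W=onplane(c,[(u,200)],14)[0,:2]-mid; 
        z=P[:,u,2]; Q=(P[:,u,:2]-mid)@n; y=(P[:,u,:2]-mid)@dr
        v=np.nonzero((abs(y)<58)&(Q>-6)&(Q<12)&(z>11)&(z<32))[0]
        if len(v)<10: continue
        k=[i for i in v if z[i]>16.5 and z[i+1]>17.5]
        if not k: continue
        w=g[k[0]-5:k[0]+4,u]; a,b=w[0],w.min(); j=k[0]-5+np.argmax(w<(a+b)/2); 
        f=(g[j-1,u]-(a+b)/2)/max(g[j-1,u]-g[j,u],1); e.append((u,j-1+f))
    E=onplane(c,e,14)[:,:2]-mid; E=np.c_[E@n,E@dr]; E=E[abs(E[:,0]-np.median(E[:,0]))<1.5]; q=fit(E[:,1],E[:,0]); print("front14",len(E),np.polyval(q,[-60,0,60]).round(2),"y",E[:,1].min().round(),E[:,1].max().round())
E
python3 - <<'E'
from m2 import *
s=readout.read_state(); rel(s); print(s["joint_pos"].round())
p,d,c=cam("wrist"); np.savez("w10.npz",p=p,d=d,**{k:np.array(c[k]) for k in c})
front14(p,d,c)
z=dict(np.load("w9.npz"));front14(z["p"],z["d"],z)
E
```

```text
t 16.45 tcp rel -19.8 0.4 z 203.4 rot [-179.92    0.   -166.8 ] F [-0.4 -0.   0.6]
[ 28.  58. -48. 125.  80.  40.  23.]
mid [471.2 -42.6] len 155.1 cols 13
front14 156 [-1.15 -1.22 -1.3 ] y -45.0 45.0
mid [471.4 -42.3] len 154.6 cols 44
front14 146 [-1.16 -1.27 -1.38] y -60.0 59.0
```

arm_command([
  {"tx": 0,"ty": 0,"tz": 13,"wx": 0,"wy": 0,"wz": 0,"hand": 76},
  {"tx": 0,"ty": 0,"tz": 12,"wx": 0,"wy": 0,"wz": 0,"hand": 76},
  {"tx": 0,"ty": 0,"tz": 0,"wx": 0,"wy": 0,"wz": 0,"hand": 76},
  {"tx": -3,"ty": 0,"tz": 0,"wx": 0,"wy": 0,"wz": 0,"hand": 76},
  {"tx": -3,"ty": 0,"tz": 0,"wx": 0,"wy": 0,"wz": 0,"hand": 76},
  {"tx": 0,"ty": 0,"tz": 0,"wx": 0,"wy": 0,"wz": 0,"hand": 76},
  {"tx": 0,"ty": 0,"tz": 0,"wx": 0,"wy": 0,"wz": 0,"hand": 76},
])

```text
time_s: 17.38
tcp_pos: [458.3, -45.4, 177.9]
tool_rot: [-179.9, 0.0, -166.8]
contact_force: [1.1, -0.7, 1.4]
gripper_width: 0.889
finger_force: 0.6
```

Run:
```python
from m2 import *
s=readout.read_state(); rel(s)
p,d,c=cam("wrist"); np.savez("w11.npz",p=p,d=d,**{k:np.array(c[k]) for k in c})
front14(p,d,c)
```

```text
t 17.375 tcp rel -13.4 0.5 z 177.9 rot [-1.7991e+02  2.0000e-02 -1.6681e+02] F [ 1.1 -0.7  1.4]
mid [471.1 -42.5] len 155.0 cols 18
front14 162 [-0.93 -0.96 -0.99] y -41.0 42.0
```

arm_command([
  {"tx": -0.8,"ty": 0,"tz": 0,"wx": 0,"wy": 0,"wz": 0,"hand": 76},
  {"tx": -0.6,"ty": 0,"tz": 0,"wx": 0,"wy": 0,"wz": 0,"hand": 76},
  {"tx": 0,"ty": 0,"tz": 0,"wx": 0,"wy": 0,"wz": 0,"hand": 76},
  {"tx": 0,"ty": 0,"tz": 0,"wx": 0,"wy": 0,"wz": 0,"hand": 76},
])

```text
time_s: 17.92
tcp_pos: [458.7, -45.2, 177.9]
tool_rot: [-179.9, -0.1, -166.8]
contact_force: [-2.9, -1.3, 5.4]
gripper_width: 0.886
finger_force: 2.7
```

Run:
```python
from m2 import *
s=readout.read_state(); rel(s)
p,d,c=cam("wrist"); np.savez("w12.npz",p=p,d=d,**{k:np.array(c[k]) for k in c})
front14(p,d,c)
```

```text
t 17.925 tcp rel -13.0 0.5 z 177.9 rot [-1.7990e+02 -1.0000e-01 -1.6677e+02] F [-2.9 -1.3  5.4]
mid [471.1 -42.5] len 154.9 cols 19
front14 165 [-0.93 -0.94 -0.96] y -41.0 43.0
```

arm_command([
  {"tx": -0.7,"ty": 0,"tz": -0.3,"wx": 0,"wy": 0,"wz": 0,"hand": 76},
  {"tx": -0.6,"ty": 0,"tz": 0,"wx": 0,"wy": 0,"wz": 0,"hand": 76},
  {"tx": 0,"ty": 0,"tz": 0,"wx": 0,"wy": 0,"wz": 0,"hand": 76},
  {"tx": 0,"ty": 0,"tz": 0,"wx": 0,"wy": 0,"wz": 0,"hand": 76},
])

```text
time_s: 18.48
tcp_pos: [460.3, -44.8, 178.0]
tool_rot: [-179.9, -0.1, -166.8]
contact_force: [-3.1, 0.5, 2.0]
gripper_width: 0.89
finger_force: 1.8
```

Run:
```python
from m2 import *
s=readout.read_state(); rel(s)
p,d,c=cam("wrist"); np.savez("w13.npz",p=p,d=d,**{k:np.array(c[k]) for k in c})
front14(p,d,c)
```

```text
t 18.475 tcp rel -11.3 0.5 z 178.0 rot [-1.7992e+02 -7.0000e-02 -1.6680e+02] F [-3.1  0.5  2. ]
mid [471.2 -42.7] len 155.0 cols 42
front14 165 [-1.01 -0.98 -0.95] y -42.0 43.0
```

Run:
```python
from m2 import *
for f in ("w12","w13"):
    z=dict(np.load(f+".npz")); p=z["p"]; P=pts(z,z["d"]); hsv=cv2.cvtColor(p,cv2.COLOR_BGR2HSV)
    for u in (150,240,270,300,340,370,400,480):
        vs=np.arange(120,300); W=onplane(z,np.c_[np.full(180,u),vs],14)[:,:2]-M0; X=W@N0
        k=(X>-2)&(X<3); print(f,u,"y",np.median((W@D0)[k]).round(),[(x,int(a.mean()),int(h[1]),int(q)) for x,a,h,q in zip(X[k].round(1).tolist(),p[vs[k],u],hsv[vs[k],u],P[vs[k],u,2].round())])
```

```text
w12 150 y -83.0 [(-1.6, 205, 25, -1), (-1.0, 202, 24, -1), (-0.4, 197, 23, 0), (0.1, 193, 24, -1), (0.7, 191, 24, 0), (1.2, 192, 25, 0), (1.8, 193, 25, -1), (2.4, 194, 25, -3), (2.9, 195, 26, 0)]
w12 240 y -38.0 [(-1.9, 87, 6, 13), (-1.4, 61, 67, 12), (-0.8, 36, 65, 14), (-0.3, 36, 7, 16), (0.3, 35, 21, 17), (0.8, 34, 21, 17), (1.4, 34, 15, 17), (2.0, 35, 7, 20), (2.5, 36, 20, 20)]
w12 270 y -23.0 [(-1.5, 77, 31, 14), (-0.9, 39, 57, 14), (-0.4, 36, 20, 16), (0.2, 35, 21, 16), (0.8, 34, 7, 17), (1.3, 34, 14, 18), (1.9, 36, 7, 18), (2.4, 36, 20, 19)]
w12 300 y -8.0 [(-1.5, 78, 30, 13), (-1.0, 43, 57, 13), (-0.4, 36, 20, 15), (0.1, 35, 7, 17), (0.7, 35, 7, 17), (1.3, 35, 21, 18), (1.8, 35, 14, 19), (2.4, 37, 13, 20), (2.9, 35, 14, 20)]
w12 340 y 12.0 [(-1.6, 79, 27, 12), (-1.0, 42, 23, 15), (-0.5, 35, 14, 15), (0.1, 36, 14, 17), (0.6, 35, 21, 17), (1.2, 36, 7, 18), (1.8, 35, 21, 19), (2.3, 36, 20, 20), (2.9, 35, 14, 21)]
w12 370 y 27.0 [(-1.6, 89, 6, 14), (-1.0, 41, 18, 14), (-0.5, 36, 14, 15), (0.1, 35, 14, 16), (0.6, 35, 21, 16), (1.2, 36, 7, 18), (1.8, 36, 13, 17), (2.3, 36, 20, 19),
[... 1200 characters left out ...]
8, 13), (-0.3, 35, 14, 15), (0.2, 35, 14, 16), (0.8, 35, 21, 17), (1.3, 36, 14, 18), (1.9, 36, 20, 18), (2.4, 36, 20, 19)]
w13 370 y 27.0 [(-1.5, 77, 31, 12), (-0.9, 40, 61, 15), (-0.4, 36, 20, 15), (0.2, 36, 14, 16), (0.8, 34, 14, 17), (1.3, 34, 14, 17), (1.9, 36, 20, 19), (2.4, 36, 20, 20), (3.0, 35, 21, 20)]
w13 400 y 41.0 [(-2.0, 17, 0, 21), (-1.4, 14, 17, 22), (-0.9, 17, 0, 22), (-0.3, 14, 17, 23), (0.2, 15, 16, 22), (0.8, 14, 17, 23), (1.3, 15, 16, 22), (1.9, 16, 15, 23), (2.5, 16, 15, 22)]
w13 480 y 81.0 [(-1.9, 219, 18, -1), (-1.3, 217, 19, -2), (-0.8, 213, 21, -1), (-0.2, 211, 23, -1), (0.4, 210, 22, -1), (0.9, 211, 22, -1), (1.5, 212, 23, -1), (2.0, 214, 22, -1), (2.6, 216, 19, 0)]
```

arm_command([
  {"tx": -0.6,"ty": 0,"tz": 0,"wx": 0,"wy": 0,"wz": 0,"hand": 76},
  {"tx": 0,"ty": 0,"tz": 0,"wx": 0,"wy": 0,"wz": 0,"hand": 76},
  {"tx": 0,"ty": 0,"tz": 0,"wx": 0,"wy": 0,"wz": 0,"hand": 76},
])

```text
time_s: 18.9
tcp_pos: [461.8, -44.6, 178.0]
tool_rot: [-179.9, 0.0, -166.8]
contact_force: [-2.6, -0.6, -1.3]
gripper_width: 0.889
finger_force: 1.0
```

```bash
cat > prof.py <<'E'
from m2 import *
def prof(p,d,c,ys=(-55,-30,-20,-8,8,20,30,55)):
    """blue saturation along x (line frame, z=14) at several y: where blue gives way to the plate"""
    hsv=cv2.cvtColor(p,cv2.COLOR_BGR2HSV); R=Rot.from_euler("xyz",c["rotation"],degrees=True)
    xs=np.arange(-2.4,2.5,.4); print("x",xs.round(1).tolist())
    for y in ys:
        S=np.zeros(len(xs));G=S.copy()
        for dy in np.arange(-3,3.1,1):
            W=np.c_[M0+np.outer(xs,N0)+(y+dy)*D0,np.full(len(xs),14.)]; Cc=(W-c["eye"])@R.as_matrix()
            uv=cv2.projectPoints(Cc,np.zeros(3),np.zeros(3),np.array(c["K"]),np.array(c["distortion"]))[0].reshape(-1,1,2).astype(np.float32)
            S+=cv2.remap(hsv[...,1],uv,None,cv2.INTER_LINEAR).ravel()/7.;G+=cv2.remap(p.mean(2).astype(np.float32),uv,None,cv2.INTER_LINEAR).ravel()/7
        print("y",y,"sat",S.astype(int).tolist(),"grey",G.astype(int).tolist())
E
python3 - <<'E'
from prof import *
s=readout.read_state(); rel(s)
p,d,c=cam("wrist"); np.savez("w14.npz",p=p,d=d,**{k:np.array(c[k]) for k in c})
prof(p,d,c,(-70,-30,-20,-8,8,20,30,70)); z=dict(np.load("w13.npz")); prof(z["p"],z["d"],z,(-70,-30,-20,-8,8,20,30,70))
E
```

```text
t 18.9 tcp rel -9.8 0.4 z 178.0 rot [-1.7992e+02  4.0000e-02 -1.6682e+02] F [-2.6 -0.6 -1.3]
x [-2.4, -2.0, -1.6, -1.2, -0.8, -0.4, -0.0, 0.4, 0.8, 1.2, 1.6, 2.0, 2.4]
y -70 sat [6, 7, 23, 102, 183, 184, 184, 163, 119, 55, 24, 13, 17] grey [181, 159, 133, 101, 81, 97, 98, 105, 120, 141, 131, 107, 76]
y -30 sat [5, 6, 25, 93, 147, 175, 178, 179, 100, 28, 11, 15, 14] grey [89, 89, 82, 58, 49, 45, 44, 44, 41, 37, 35, 35, 35]
y -20 sat [6, 7, 29, 90, 148, 174, 178, 177, 124, 66, 16, 15, 12] grey [88, 88, 80, 57, 48, 45, 44, 45, 41, 38, 36, 35, 35]
y -8 sat [6, 7, 33, 92, 152, 176, 180, 180, 126, 68, 18, 12, 11] grey [89, 89, 79, 58, 49, 46, 45, 46, 41, 38, 36, 35, 35]
y 8 sat [5, 5, 35, 96, 157, 176, 180, 179, 118, 60, 16, 11, 14] grey [90, 90, 79, 58, 49, 46, 45, 45, 41, 38, 36, 35, 35]
y 20 sat [5, 5, 31, 83, 155, 178, 182, 177, 117, 59, 15, 11, 15] grey [204, 188, 144, 90, 69, 55, 47, 45, 41, 38, 36, 35, 35]
y 30 sat [5, 5, 25, 72, 157, 177, 179, 178, 110, 51, 12, 11, 15] grey [202, 191, 147, 81, 71, 61, 52, 45, 40, 37, 36, 36, 35]
y 70 sat [3, 5, 25, 91, 154, 183, 182, 173, 133, 78, 
[... 417 characters left out ...]
6, 37, 64, 73, 30, 15, 14, 14, 16, 17, 16, 16] grey [88, 88, 75, 58, 40, 37, 35, 35, 34, 35, 35, 36, 36]
y -8 sat [6, 6, 39, 65, 72, 29, 16, 13, 10, 10, 15, 19, 18] grey [89, 89, 74, 57, 41, 37, 36, 35, 35, 35, 35, 36, 36]
y 8 sat [6, 6, 32, 51, 54, 20, 11, 12, 17, 14, 15, 18, 18] grey [90, 90, 78, 59, 40, 36, 35, 35, 35, 35, 35, 36, 36]
y 20 sat [7, 7, 23, 42, 48, 17, 10, 12, 18, 12, 15, 20, 19] grey [94, 90, 81, 61, 40, 36, 35, 35, 35, 35, 35, 36, 36]
y 30 sat [7, 7, 25, 45, 53, 21, 15, 15, 18, 13, 15, 18, 20] grey [105, 91, 80, 59, 39, 36, 35, 35, 35, 35, 36, 36, 36]
y 70 sat [3, 4, 16, 60, 145, 117, 92, 66, 41, 30, 26, 28, 25] grey [218, 200, 161, 113, 62, 60, 51, 36, 24, 21, 21, 21, 21]
```

arm_command([
  {"tx": 5,"ty": 0,"tz": 0,"wx": 0,"wy": 0,"wz": 0,"hand": 76},
  {"tx": 0,"ty": 0,"tz": -25,"wx": 0,"wy": 0,"wz": 0,"hand": 76},
  {"tx": 0,"ty": 0,"tz": -35,"wx": 0,"wy": 0,"wz": 0,"hand": 76},
  {"tx": 0,"ty": 0,"tz": -20,"wx": 0,"wy": 0,"wz": 0,"hand": 76},
  {"tx": -45,"ty": 0,"tz": 0,"wx": 0,"wy": 0,"wz": 0,"hand": 76},
  {"tx": -45,"ty": 0,"tz": 0,"wx": 0,"wy": 0,"wz": 0,"hand": 76},
  {"tx": -34,"ty": 0,"tz": 0,"wx": 0,"wy": 0,"wz": 0,"hand": 76},
  {"tx": 0,"ty": 0,"tz": 0,"wx": 0,"wy": 0,"wz": 0,"hand": 76},
])

```text
time_s: 19.95
tcp_pos: [579.5, -16.4, 258.5]
tool_rot: [-180.0, 0.3, -166.9]
contact_force: [-0.9, 0.6, 0.2]
gripper_width: 0.889
finger_force: 0.0
```

arm_command([
  {"tx": 0,"ty": 0,"tz": 25,"wx": 0,"wy": 0,"wz": 0,"hand": 76},
  {"tx": 0,"ty": 0,"tz": 35,"wx": 0,"wy": 0,"wz": 0,"hand": 76},
  {"tx": 0,"ty": 0,"tz": 15,"wx": 0,"wy": 0,"wz": 0,"hand": 76},
  {"tx": 0,"ty": 0,"tz": 0,"wx": 0,"wy": 0,"wz": 0,"hand": 76},
  {"tx": 0,"ty": 0,"tz": 0,"wx": 0,"wy": 0,"wz": 0,"hand": 76},
])

```text
time_s: 20.58
tcp_pos: [577.6, -17.2, 184.3]
tool_rot: [-179.9, 0.1, -166.8]
contact_force: [0.7, -0.6, 0.6]
gripper_width: 0.894
finger_force: 0.0
```

Run:
```python
from prof import *
s=readout.read_state(); rel(s)
```

```text
t 20.575 tcp rel 109.2 0.7 z 184.3 rot [-1.7993e+02  1.0000e-01 -1.6679e+02] F [ 0.7 -0.6  0.6]
```

arm_command([
  {"tx": 3,"ty": 0,"tz": 5,"wx": 0,"wy": 0,"wz": 0,"hand": 76},
  {"tx": 3,"ty": 0,"tz": 0,"wx": 0,"wy": 0,"wz": 0,"hand": 76},
  {"tx": 3,"ty": 0,"tz": 0,"wx": 0,"wy": 0,"wz": 0,"hand": 76},
  {"tx": 1.2,"ty": 0,"tz": 0,"wx": 0,"wy": 0,"wz": 0,"hand": 76},
  {"tx": 0,"ty": 0,"tz": 0,"wx": 0,"wy": 0,"wz": 0,"hand": 76},
  {"tx": 0,"ty": 0,"tz": 0,"wx": 0,"wy": 0,"wz": 0,"hand": 76},
])

```text
time_s: 21.32
tcp_pos: [567.4, -19.7, 178.1]
tool_rot: [-179.9, 0.0, -166.8]
contact_force: [-0.5, 1.7, 0.3]
gripper_width: 0.891
finger_force: 0.0
```

Run:
```python
from prof import *
s=readout.read_state(); rel(s)
p,d,c=cam("wrist"); np.savez("w15.npz",p=p,d=d,**{k:np.array(c[k]) for k in c})
measure(p,d,c)
```

```text
t 21.325 tcp rel 98.7 0.5 z 178.1 rot [-1.7992e+02  1.0000e-02 -1.6681e+02] F [-0.5  1.7  0.3]
mid [471.6 -42.6] yaw 13.16 len 155.4
front 321 x at y-60,0,60: [1.2  1.16 1.11] skew deg -0.05 y -60.0 57.0
back 234 x at y-60,0,60: [85.1  84.94 84.78] skew deg -0.15 y -61.0 58.0
```

arm_command([
  {"tx": 0.7,"ty": 0,"tz": 0,"wx": 0,"wy": 0,"wz": 0,"hand": 76},
  {"tx": 0,"ty": 0,"tz": 0,"wx": 0,"wy": 0,"wz": 0,"hand": 76},
  {"tx": 0,"ty": 0,"tz": 0,"wx": 0,"wy": 0,"wz": 0,"hand": 76},
  {"tx": 0,"ty": 0,"tz": 0,"wx": 0,"wy": 0,"wz": 0,"hand": 76},
  {"tx": 0,"ty": 0,"tz": 0,"wx": 0,"wy": 0,"wz": 0,"hand": 76},
  {"tx": 0,"ty": 0,"tz": 0,"wx": 0,"wy": 0,"wz": 0,"hand": 76},
])

```text
time_s: 22.12
tcp_pos: [566.6, -20.0, 178.1]
tool_rot: [-179.9, -0.0, -166.8]
contact_force: [-0.3, 0.5, -0.3]
gripper_width: 0.887
finger_force: 0.0
```

Run:
```python
from prof import *
s=readout.read_state(); rel(s)
p,d,c=cam("wrist"); measure(p,d,c)
```

```text
t 22.125 tcp rel 97.9 0.4 z 178.1 rot [-1.7991e+02 -1.0000e-02 -1.6680e+02] F [-0.3  0.5 -0.3]
mid [471.6 -42.6] yaw 13.12 len 155.5
front 324 x at y-60,0,60: [1.02 0.94 0.85] skew deg -0.08 y -60.0 57.0
back 236 x at y-60,0,60: [85.19 85.   84.8 ] skew deg -0.18 y -61.0 58.0
```

arm_command([
  {"tx": 0.8,"ty": 0,"tz": 0,"wx": 0,"wy": 0,"wz": 0,"hand": 76},
  {"tx": 0,"ty": 0,"tz": 0,"wx": 0,"wy": 0,"wz": 0,"hand": 76},
  {"tx": 0,"ty": 0,"tz": 0,"wx": 0,"wy": 0,"wz": 0,"hand": 76},
  {"tx": 0,"ty": 0,"tz": 0,"wx": 0,"wy": 0,"wz": 0,"hand": 76},
  {"tx": 0,"ty": 0,"tz": 0,"wx": 0,"wy": 0,"wz": 0,"hand": 76},
  {"tx": 0,"ty": 0,"tz": 0,"wx": 0,"wy": 0,"wz": 0,"hand": 76},
])

```text
time_s: 22.92
tcp_pos: [566.0, -20.1, 178.1]
tool_rot: [-179.9, 0.0, -166.8]
contact_force: [1.3, 0.6, -1.2]
gripper_width: 0.892
finger_force: 0.8
```

Run:
```python
from prof import *
s=readout.read_state(); rel(s)
p,d,c=cam("wrist"); measure(p,d,c)
```

```text
t 22.925 tcp rel 97.2 0.5 z 178.1 rot [-1.7992e+02  2.0000e-02 -1.6680e+02] F [ 1.3  0.6 -1.2]
mid [471.6 -42.5] yaw 13.17 len 155.3
front 323 x at y-60,0,60: [1.01 0.97 0.94] skew deg -0.03 y -60.0 57.0
back 253 x at y-60,0,60: [85.02 84.88 84.74] skew deg -0.13 y -61.0 58.0
```

arm_command([
  {"tx": 0.8,"ty": 0,"tz": 0,"wx": 0,"wy": 0,"wz": 0,"hand": 76},
  {"tx": 0,"ty": 0,"tz": 0,"wx": 0,"wy": 0,"wz": 0,"hand": 76},
  {"tx": 0,"ty": 0,"tz": 0,"wx": 0,"wy": 0,"wz": 0,"hand": 76},
  {"tx": 0,"ty": 0,"tz": 0,"wx": 0,"wy": 0,"wz": 0,"hand": 76},
  {"tx": 0,"ty": 0,"tz": 0,"wx": 0,"wy": 0,"wz": 0,"hand": 76},
  {"tx": 0,"ty": 0,"tz": 0,"wx": 0,"wy": 0,"wz": 0,"hand": 76},
])

```text
time_s: 23.72
tcp_pos: [565.1, -20.3, 178.1]
tool_rot: [-179.9, 0.0, -166.8]
contact_force: [3.3, 0.4, -0.5]
gripper_width: 0.888
finger_force: 1.2
```

Run:
```python
from prof import *
s=readout.read_state(); rel(s)
p,d,c=cam("wrist"); measure(p,d,c)
s=readout.read_state(); rel(s)
```

```text
t 23.725 tcp rel 96.3 0.5 z 178.1 rot [-179.92    0.   -166.8 ] F [ 3.3  0.4 -0.5]
mid [471.6 -42.6] yaw 13.12 len 155.3
front 323 x at y-60,0,60: [ 0.15  0.06 -0.03] skew deg -0.09 y -60.0 57.0
back 251 x at y-60,0,60: [84.18 83.98 83.77] skew deg -0.2 y -61.0 58.0
t 23.775 tcp rel 96.3 0.5 z 178.1 rot [-179.92    0.   -166.8 ] F [ 2.5  0.9 -0.7]
```

arm_command([
  {"tx": -6,"ty": 0,"tz": 0,"wx": 0,"wy": 0,"wz": 0,"hand": 76},
  {"tx": -4,"ty": 0,"tz": -2,"wx": 0,"wy": 0,"wz": 0,"hand": 76},
  {"tx": 0,"ty": 0,"tz": -40,"wx": 0,"wy": 0,"wz": 0,"hand": 76},
  {"tx": 0,"ty": 0,"tz": -40,"wx": 0,"wy": 0,"wz": 0,"hand": 76},
  {"tx": 30,"ty": 0,"tz": 0,"wx": 0,"wy": 0,"wz": 0,"hand": 0},
  {"tx": 35,"ty": 4,"tz": 0,"wx": 0,"wy": 0,"wz": 0,"hand": 0},
  {"tx": 35,"ty": 4,"tz": 0,"wx": 0,"wy": 0,"wz": 0,"hand": 0},
  {"tx": 0,"ty": 0,"tz": 0,"wx": 0,"wy": 0,"wz": 0,"hand": 0},
])

```text
time_s: 24.78
tcp_pos: [473.3, -33.7, 260.0]
tool_rot: [-179.8, -0.2, -166.7]
contact_force: [0.8, 0.5, 0.1]
gripper_width: 0.035
finger_force: 0.0
```

arm_command([
  {"tx": 0,"ty": 0,"tz": 0,"wx": 0,"wy": 0,"wz": 0,"hand": 0},
  {"tx": 0,"ty": 0,"tz": 0,"wx": 0,"wy": 0,"wz": 0,"hand": 0},
])

```text
time_s: 25.02
tcp_pos: [476.7, -32.7, 260.1]
tool_rot: [-179.9, 0.1, -166.8]
contact_force: [-0.6, 0.4, -0.1]
gripper_width: 0.002
finger_force: 0.0
```

Run:
```python
from lev import *; from prof import *
s=readout.read_state(); rel(s)
p,d,c=cam("wrist"); np.savez("w16.npz",p=p,d=d,**{k:np.array(c[k]) for k in c})
prof(p,d,c,(-70,-55,-20,-8,8,20,55,70)); front14(p,d,c)
```

```text
t 25.025 tcp rel 7.4 8.6 z 260.1 rot [-1.7993e+02  8.0000e-02 -1.6685e+02] F [-0.6  0.4 -0.1]
x [-2.4, -2.0, -1.6, -1.2, -0.8, -0.4, -0.0, 0.4, 0.8, 1.2, 1.6, 2.0, 2.4]
y -70 sat [7, 12, 36, 71, 131, 171, 181, 156, 91, 47, 20, 8, 6] grey [158, 142, 115, 96, 89, 86, 86, 98, 123, 143, 160, 169, 172]
y -55 sat [6, 11, 30, 58, 100, 112, 84, 56, 27, 15, 16, 16, 16] grey [135, 117, 93, 70, 52, 40, 34, 30, 29, 29, 29, 29, 29]
y -20 sat [6, 13, 35, 62, 102, 111, 85, 59, 29, 17, 14, 14, 14] grey [78, 76, 67, 59, 48, 40, 34, 31, 30, 30, 30, 30, 30]
y -8 sat [5, 12, 35, 65, 104, 113, 85, 57, 29, 17, 14, 14, 14] grey [79, 76, 68, 59, 49, 40, 34, 31, 30, 30, 30, 30, 30]
y 8 sat [6, 13, 35, 65, 105, 110, 83, 54, 26, 17, 17, 16, 14] grey [80, 77, 69, 60, 49, 40, 34, 31, 30, 30, 30, 30, 30]
y 20 sat [5, 13, 35, 65, 103, 107, 81, 54, 26, 18, 17, 16, 15] grey [81, 78, 70, 60, 49, 41, 35, 32, 31, 30, 30, 30, 30]
y 55 sat [4, 9, 22, 41, 69, 70, 49, 31, 13, 8, 7, 6, 6] grey [182, 162, 133, 111, 97, 86, 77, 72, 68, 67, 66, 65, 65]
y 70 sat [4, 11, 26, 61, 118, 148, 158, 141, 108, 68, 22, 9, 5] grey [218, 203, 172, 147, 129, 121, 121, 129, 142, 168, 200, 212, 218]
mid [471.2 -42.7] len 155.1 cols 76
front14 164 [-0.63 -0.87 -1.11] y -60.0 60.0
```

arm_command([
  {"tx": 0.5,"ty": 0,"tz": 25,"wx": 0,"wy": 0,"wz": 0,"hand": 0},
  {"tx": 0,"ty": 0,"tz": 20,"wx": 0,"wy": 0,"wz": 0,"hand": 0},
  {"tx": 0,"ty": 0,"tz": 8,"wx": 0,"wy": 0,"wz": 0,"hand": 0},
  {"tx": 0,"ty": 0,"tz": 0,"wx": 0,"wy": 0,"wz": 0,"hand": 0},
  {"tx": 0,"ty": 0,"tz": 0,"wx": 0,"wy": 0,"wz": 0,"hand": 0},
])

```text
time_s: 25.7
tcp_pos: [475.5, -33.0, 207.7]
tool_rot: [-179.9, 0.1, -166.8]
contact_force: [0.5, 0.1, -0.6]
gripper_width: 0.003
finger_force: 0.0
```

```bash
python3 -c "
from m2 import *
rel(readout.read_state())"
```

```text
t 25.7 tcp rel 6.2 8.6 z 207.7 rot [-1.7992e+02  6.0000e-02 -1.6680e+02] F [ 0.5  0.1 -0.6]
```

arm_command([
  {"tx": 0,"ty": 5.5,"tz": 0,"wx": 0,"wy": 0,"wz": 0,"hand": 0},
  {"tx": 0.3,"ty": 6.4,"tz": 0,"wx": 0,"wy": 0,"wz": 0,"hand": 0},
  {"tx": -0.4,"ty": 6.4,"tz": 0,"wx": 0,"wy": 0,"wz": 0,"hand": 0},
  {"tx": -1.4,"ty": 6.3,"tz": 0,"wx": 0,"wy": 0,"wz": 0,"hand": 0},
  {"tx": -2.3,"ty": 6,"tz": 0,"wx": 0,"wy": 0,"wz": 0,"hand": 0},
  {"tx": -3.2,"ty": 5.6,"tz": 0,"wx": 0,"wy": 0,"wz": 0,"hand": 0},
  {"tx": -4,"ty": 5,"tz": 0,"wx": 0,"wy": 0,"wz": 0,"hand": 0},
  {"tx": 0,"ty": 0,"tz": 0,"wx": 0,"wy": 0,"wz": 0,"hand": 0},
])

```text
time_s: 26.7
tcp_pos: [475.6, 11.3, 207.0]
tool_rot: [179.9, -0.0, -166.6]
contact_force: [-4.9, 0.6, 0.7]
gripper_width: 0.001
finger_force: 1.7
```

```bash
cat >> lev.py <<'E'
def levers(p,c,d):
    """lever bearing from the far end of each orange blob seen from its stud"""
    hsv=cv2.cvtColor(p,cv2.COLOR_BGR2HSV); m=cv2.inRange(hsv,(4,150,50),(20,255,255)); v,u=np.nonzero(m)
    W=onplane(c,np.c_[u,v],50)[:,:2]-M0; W=np.c_[W@N0,W@D0]
    for nm,st in(("left",(59.6,35.4)),("right",(59.6,-36))):
        q=W-st; r=np.hypot(*q.T); k=(r>25)&(r<54); a=np.arctan2(q[k,1],-q[k,0]); a=a[(a>-.6)&(a<2)]
        h,e=np.histogram(a,40); print(nm,len(a),"lever rad ~",(np.median(a)+.25).round(3) if len(a) else None)
E
python3 - <<'E'
from lev import *
rel(readout.read_state()); p,d,c=cam("wrist"); levers(p,c,d)
for f in("w5","w16"): z=dict(np.load(f+".npz")); levers(z["p"],z,0)
E
```

```text
t 26.7 tcp rel 16.4 51.7 z 207.0 rot [ 1.7987e+02 -5.0000e-02 -1.6665e+02] F [-4.9  0.6  0.7]
left 9 lever rad ~ 1.08
right 1906 lever rad ~ 0.079
left 929 lever rad ~ 0.217
right 934 lever rad ~ 0.094
left 647 lever rad ~ 0.216
right 705 lever rad ~ 0.105
```

arm_command([
  {"tx": -4.7,"ty": 3.6,"tz": 0,"wx": 0,"wy": 0,"wz": 0,"hand": 0},
  {"tx": -5.3,"ty": 2.8,"tz": 0,"wx": 0,"wy": 0,"wz": 0,"hand": 0},
  {"tx": -5.8,"ty": 2,"tz": 0,"wx": 0,"wy": 0,"wz": 0,"hand": 0},
  {"tx": -6.2,"ty": 1.4,"tz": 0,"wx": 0,"wy": 0,"wz": 0,"hand": 0},
  {"tx": -2,"ty": 0,"tz": 0,"wx": 0,"wy": 0,"wz": 0,"hand": 0},
  {"tx": -2,"ty": 0,"tz": 0,"wx": 0,"wy": 0,"wz": 0,"hand": 0},
  {"tx": 0,"ty": 0,"tz": 0,"wx": 0,"wy": 0,"wz": 0,"hand": 0},
  {"tx": 0,"ty": 0,"tz": 0,"wx": 0,"wy": 0,"wz": 0,"hand": 0},
])

```text
time_s: 27.75
tcp_pos: [497.6, 26.4, 206.7]
tool_rot: [179.8, -0.2, -166.7]
contact_force: [-8.0, 3.2, 1.7]
gripper_width: -0.001
finger_force: 3.4
```

Run:
```python
from lev import *
rel(readout.read_state())
```

```text
t 27.75 tcp rel 41.3 61.3 z 206.7 rot [ 179.83   -0.19 -166.68] F [-8.   3.2  1.7]
```

arm_command([
  {"tx": -2,"ty": 0,"tz": 0,"wx": 0,"wy": 0,"wz": 0,"hand": 0},
  {"tx": -1.5,"ty": 0,"tz": 0,"wx": 0,"wy": 0,"wz": 0,"hand": 0},
  {"tx": 0,"ty": 0,"tz": 0,"wx": 0,"wy": 0,"wz": 0,"hand": 0},
  {"tx": 0,"ty": 0,"tz": 0,"wx": 0,"wy": 0,"wz": 0,"hand": 0},
])

```text
time_s: 28.25
tcp_pos: [499.4, 27.1, 206.6]
tool_rot: [179.8, -0.4, -166.6]
contact_force: [-12.3, 3.0, 5.0]
gripper_width: 0.001
finger_force: 5.7
```

Run:
```python
from lev import *
rel(readout.read_state())
p,d,c=cam("wrist"); levers(p,c,d); np.savez("w17.npz",p=p,d=d,**{k:np.array(c[k]) for k in c})
```

```text
t 28.25 tcp rel 43.1 61.6 z 206.6 rot [ 179.84   -0.41 -166.63] F [-12.3   3.    5. ]
left 0 lever rad ~ None
right 2499 lever rad ~ 0.044
```

arm_command([
  {"tx": 8,"ty": 0,"tz": 0,"wx": 0,"wy": 0,"wz": 0,"hand": 0},
  {"tx": 4,"ty": 0,"tz": -30,"wx": 0,"wy": 0,"wz": 0,"hand": 0},
  {"tx": 8,"ty": -30,"tz": -23,"wx": 0,"wy": 0,"wz": 0,"hand": 0},
  {"tx": 8,"ty": -50,"tz": 0,"wx": 0,"wy": 0,"wz": 0,"hand": 0},
  {"tx": 7,"ty": -50,"tz": 0,"wx": 0,"wy": 0,"wz": 0,"hand": 0},
  {"tx": 0,"ty": 0,"tz": 0,"wx": 0,"wy": 0,"wz": 0,"hand": 0},
  {"tx": 0,"ty": 0,"tz": 0,"wx": 0,"wy": 0,"wz": 0,"hand": 0},
])

```text
time_s: 29.18
tcp_pos: [499.3, -108.5, 260.5]
tool_rot: [-179.9, 0.1, -166.8]
contact_force: [0.1, 1.0, 0.3]
gripper_width: 0.003
finger_force: 0.0
```

Run:
```python
from lev import *; from prof import *
rel(readout.read_state())
p,d,c=cam("wrist"); levers(p,c,d); np.savez("w18.npz",p=p,d=d,**{k:np.array(c[k]) for k in c})
prof(p,d,c,(-70,-55,-20,0,20,55,70))
path((59.6,-36),-.15,1.5,11)
```

```text
t 29.175 tcp rel 12.1 -70.4 z 260.5 rot [-1.7994e+02  1.4000e-01 -1.6685e+02] F [0.1 1.  0.3]
left 677 lever rad ~ 1.761
right 665 lever rad ~ 0.088
x [-2.4, -2.0, -1.6, -1.2, -0.8, -0.4, -0.0, 0.4, 0.8, 1.2, 1.6, 2.0, 2.4]
y -70 sat [7, 16, 33, 80, 123, 159, 169, 147, 104, 43, 16, 8, 6] grey [90, 85, 78, 64, 53, 47, 45, 50, 61, 78, 86, 90, 91]
y -55 sat [5, 5, 13, 48, 73, 80, 68, 36, 19, 13, 11, 13, 13] grey [94, 93, 89, 74, 61, 50, 44, 41, 40, 39, 38, 38, 39]
y -20 sat [4, 5, 16, 52, 74, 76, 60, 26, 10, 6, 6, 6, 6] grey [185, 161, 136, 110, 88, 73, 65, 62, 62, 64, 65, 67, 78]
y 0 sat [4, 5, 17, 58, 93, 120, 104, 51, 25, 12, 10, 10, 13] grey [190, 164, 137, 106, 79, 58, 45, 40, 38, 37, 38, 38, 55]
y 20 sat [5, 5, 20, 59, 94, 125, 109, 60, 32, 17, 13, 13, 13] grey [188, 163, 137, 106, 79, 56, 43, 38, 35, 35, 34, 34, 53]
y 55 sat [5, 6, 25, 70, 107, 136, 114, 67, 38, 17, 14, 16, 15] grey [191, 162, 134, 104, 80, 60, 48, 40, 37, 34, 34, 33, 55]
y 70 sat [3, 4, 23, 60, 109, 165, 175, 159, 101, 32, 13, 4, 3] grey [221, 211, 190, 155, 131, 113, 112, 119, 153, 193, 210, 223, 224]
start [  8.  -62.7] end [39.6 -9. ]
tx 1.4 ty 6.2
tx 0.4 ty 6.3
tx -0.5 ty 6.3
tx -1.5 ty 6.2
tx -2.4 ty 5.9
tx -3.2 ty 5.5
tx -4.0 ty 4.9
tx -4.7 ty 4.3
tx -5.3 ty 3.5
tx -5.8 ty 2.7
tx -6.1 ty 1.8
```

arm_command([
  {"tx": 4,"ty": 1,"tz": 25,"wx": 0,"wy": 0,"wz": 0,"hand": 0},
  {"tx": 0,"ty": 0,"tz": 20,"wx": 0,"wy": 0,"wz": 0,"hand": 0},
  {"tx": 0,"ty": 0,"tz": 8,"wx": 0,"wy": 0,"wz": 0,"hand": 0},
  {"tx": 0,"ty": 0,"tz": 0,"wx": 0,"wy": 0,"wz": 0,"hand": 0},
  {"tx": 0,"ty": 0,"tz": 0,"wx": 0,"wy": 0,"wz": 0,"hand": 0},
])

```text
time_s: 29.85
tcp_pos: [494.8, -108.2, 207.9]
tool_rot: [-179.9, 0.1, -166.8]
contact_force: [0.2, -1.0, -0.2]
gripper_width: -0.002
finger_force: 0.0
```

```bash
python3 -c "
from m2 import *
rel(readout.read_state())"
```

```text
t 29.85 tcp rel 7.8 -69.1 z 207.9 rot [-1.7991e+02  7.0000e-02 -1.6677e+02] F [ 0.2 -1.  -0.2]
```

arm_command([
  {"tx": 0,"ty": 6,"tz": 0,"wx": 0,"wy": 0,"wz": 0,"hand": 0},
  {"tx": 1,"ty": 6.2,"tz": 0,"wx": 0,"wy": 0,"wz": 0,"hand": 0},
  {"tx": 0.4,"ty": 6.3,"tz": 0,"wx": 0,"wy": 0,"wz": 0,"hand": 0},
  {"tx": -0.5,"ty": 6.3,"tz": 0,"wx": 0,"wy": 0,"wz": 0,"hand": 0},
  {"tx": -1.5,"ty": 6.2,"tz": 0,"wx": 0,"wy": 0,"wz": 0,"hand": 0},
  {"tx": -2.4,"ty": 5.9,"tz": 0,"wx": 0,"wy": 0,"wz": 0,"hand": 0},
  {"tx": -3.2,"ty": 5.2,"tz": 0,"wx": 0,"wy": 0,"wz": 0,"hand": 0},
  {"tx": -4,"ty": 4.4,"tz": 0,"wx": 0,"wy": 0,"wz": 0,"hand": 0},
])

```text
time_s: 30.85
tcp_pos: [491.9, -60.1, 206.8]
tool_rot: [180.0, -0.2, -166.7]
contact_force: [-7.1, -2.2, 4.7]
gripper_width: 0.006
finger_force: 3.2
```

arm_command([
  {"tx": -4.7,"ty": 3.6,"tz": 0,"wx": 0,"wy": 0,"wz": 0,"hand": 0},
  {"tx": -5.3,"ty": 2.8,"tz": 0,"wx": 0,"wy": 0,"wz": 0,"hand": 0},
  {"tx": -5.8,"ty": 2,"tz": 0,"wx": 0,"wy": 0,"wz": 0,"hand": 0},
  {"tx": -6.1,"ty": 1.2,"tz": 0,"wx": 0,"wy": 0,"wz": 0,"hand": 0},
  {"tx": -2,"ty": 0,"tz": 0,"wx": 0,"wy": 0,"wz": 0,"hand": 0},
  {"tx": -2,"ty": 0,"tz": 0,"wx": 0,"wy": 0,"wz": 0,"hand": 0},
  {"tx": 0,"ty": 0,"tz": 0,"wx": 0,"wy": 0,"wz": 0,"hand": 0},
  {"tx": 0,"ty": 0,"tz": 0,"wx": 0,"wy": 0,"wz": 0,"hand": 0},
])

```text
time_s: 31.85
tcp_pos: [514.2, -43.1, 206.6]
tool_rot: [179.7, -0.3, -166.6]
contact_force: [-8.6, 2.8, 2.0]
gripper_width: 0.0
finger_force: 3.3
```

```bash
python3 -c "
from m2 import *
rel(readout.read_state())"
```

```text
t 31.85 tcp rel 41.5 -10.1 z 206.6 rot [ 179.7    -0.25 -166.59] F [-8.6  2.8  2. ]
```

Same final overpush as on the left, then retreat forward, up, and look.

arm_command([
  {"tx": -2,"ty": 0,"tz": 0,"wx": 0,"wy": 0,"wz": 0,"hand": 0},
  {"tx": -2,"ty": 0,"tz": 0,"wx": 0,"wy": 0,"wz": 0,"hand": 0},
  {"tx": 0,"ty": 0,"tz": 0,"wx": 0,"wy": 0,"wz": 0,"hand": 0},
  {"tx": 0,"ty": 0,"tz": 0,"wx": 0,"wy": 0,"wz": 0,"hand": 0},
])

```text
time_s: 32.35
tcp_pos: [515.9, -42.4, 206.4]
tool_rot: [179.7, -0.6, -166.6]
contact_force: [-13.7, 2.4, 6.3]
gripper_width: -0.005
finger_force: 6.3
```

arm_command([
  {"tx": 8,"ty": 0,"tz": 0,"wx": 0,"wy": 0,"wz": 0,"hand": 0},
  {"tx": 6,"ty": 0,"tz": -20,"wx": 0,"wy": 0,"wz": 0,"hand": 0},
  {"tx": 10,"ty": 5,"tz": -30,"wx": 0,"wy": 0,"wz": 0,"hand": 0},
  {"tx": 10,"ty": 5,"tz": -10,"wx": 0,"wy": 0,"wz": 0,"hand": 0},
  {"tx": 0,"ty": 0,"tz": 0,"wx": 0,"wy": 0,"wz": 0,"hand": 0},
  {"tx": 0,"ty": 0,"tz": 0,"wx": 0,"wy": 0,"wz": 0,"hand": 0},
])

```text
time_s: 33.1
tcp_pos: [485.5, -43.0, 266.4]
tool_rot: [-179.9, -0.0, -166.8]
contact_force: [0.2, -0.7, -0.1]
gripper_width: -0.001
finger_force: 0.0
```

Run:
```python
from lev import *; from prof import *
rel(readout.read_state())
p,d,c=cam("wrist"); levers(p,c,d); np.savez("w19.npz",p=p,d=d,**{k:np.array(c[k]) for k in c}); cv2.imwrite("pics/w19.png",p)
prof(p,d,c,(-70,-55,-20,0,20,55,70))
```

```text
t 33.1 tcp rel 13.6 -3.4 z 266.4 rot [-1.7993e+02 -2.0000e-02 -1.6682e+02] F [ 0.2 -0.7 -0.1]
left 614 lever rad ~ 1.729
right 0 lever rad ~ None
x [-2.4, -2.0, -1.6, -1.2, -0.8, -0.4, -0.0, 0.4, 0.8, 1.2, 1.6, 2.0, 2.4]
y -70 sat [5, 14, 28, 73, 119, 154, 172, 130, 85, 43, 13, 9, 6] grey [79, 75, 70, 59, 50, 52, 59, 83, 111, 142, 166, 174, 178]
y -55 sat [6, 5, 10, 53, 90, 108, 110, 66, 34, 24, 17, 17, 17] grey [79, 79, 77, 64, 52, 41, 33, 32, 30, 30, 30, 30, 32]
y -20 sat [5, 5, 13, 58, 93, 109, 105, 56, 24, 16, 13, 14, 15] grey [80, 80, 77, 64, 52, 42, 34, 32, 31, 31, 31, 31, 33]
y 0 sat [5, 6, 15, 53, 85, 98, 91, 49, 23, 15, 12, 12, 12] grey [82, 82, 79, 65, 53, 43, 36, 34, 33, 32, 32, 32, 34]
y 20 sat [5, 5, 14, 41, 60, 63, 53, 27, 13, 9, 8, 9, 10] grey [122, 119, 113, 96, 81, 69, 60, 57, 54, 53, 52, 51, 54]
y 55 sat [5, 6, 24, 67, 99, 117, 101, 58, 30, 14, 9, 9, 10] grey [184, 157, 129, 103, 79, 62, 50, 44, 41, 40, 41, 43, 60]
y 70 sat [3, 4, 23, 64, 112, 164, 177, 161, 111, 46, 17, 7, 4] grey [218, 209, 188, 154, 129, 115, 113, 120, 144, 176, 197, 213, 219]
```

View pics/w19.png

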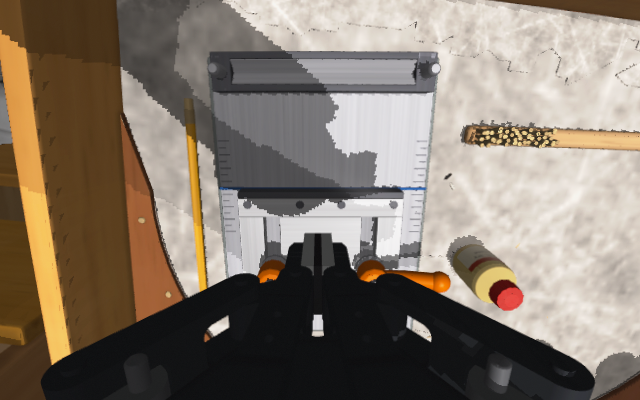

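arm_command([
  {"tx": 0,"ty": -30,"tz": -15,"wx": 0,"wy": 0,"wz": 0,"hand": 0},
  {"tx": 0,"ty": -35,"tz": -15,"wx": 0,"wy": 0,"wz": 0,"hand": 0},
  {"tx": 0,"ty": -25,"tz": 0,"wx": 0,"wy": 0,"wz": 0,"hand": 0},
  {"tx": 0,"ty": 0,"tz": 0,"wx": 0,"wy": 0,"wz": 0,"hand": 0},
  {"tx": 0,"ty": 0,"tz": 0,"wx": 0,"wy": 0,"wz": 0,"hand": 0},
])

```text
time_s: 33.78
tcp_pos: [505.6, -129.5, 296.8]
tool_rot: [180.0, -0.0, -166.7]
contact_force: [-0.0, 0.7, -0.5]
gripper_width: -0.003
finger_force: 0.0
```

Run:
```python
from lev import *
rel(readout.read_state())
p,d,c=cam("wrist"); levers(p,c,d)
hsv=cv2.cvtColor(p,cv2.COLOR_BGR2HSV); m=cv2.inRange(hsv,(4,150,50),(20,255,255)); v,u=np.nonzero(m); W=onplane(c,np.c_[u,v],50)[:,:2]-M0; W=np.c_[W@N0,W@D0]
for a,b in((-20,12),(50,82)):
    k=(W[:,1]>a)&(W[:,1]<b)&(W[:,0]>30)&(W[:,0]<80); 
    for y in range(a,b,5):
        q=k&(abs(W[:,1]-y)<2); print(y,q.sum(),W[q,0].mean().round(1) if q.any() else None, end="; ")
    print()
```

```text
t 33.775 tcp rel 13.5 -92.3 z 296.8 rot [ 1.7999e+02 -2.0000e-02 -1.6675e+02] F [-0.   0.7 -0.5]
left 473 lever rad ~ 1.755
right 500 lever rad ~ 1.745
-20 37 55.2; -15 66 55.5; -10 71 55.9; -5 71 56.0; 0 69 56.6; 5 77 56.7; 10 84 57.5; 
50 25 56.0; 55 50 57.0; 60 50 57.0; 65 52 56.8; 70 60 57.0; 75 67 56.4; 80 81 56.4;
```

Both levers are at 1.75 rad, the plate is on the line and the robot is clear of everything, so I am handing in.

```bash
python3 -c "
from station import ticket
print(ticket.hand_in())"
```

```text
the job is handed in; nothing more can be done
None
```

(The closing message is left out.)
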